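# Change over a sloping cam clamp: free its ring and reset the clamp

## Robot

A 6-joint arm with a two-finger parallel gripper is mounted at the origin on a cart in front of the work surface, level with it; the furniture and walls round the work are solid. World frame = base frame: x ahead of the robot, y to its left, z up, the work surface at z = 0. Lengths are in m, angles in rad, forces in N, time in s.
With the tool pointing down it reaches from about 0.35 to 0.8 m from the base axis. Payload 7.3 kg.
Tool frame: the origin (TCP) lies between the finger pads; the fingertips stand arm.tip_extent ahead of it and the grasp point (between the pads) lies 8 mm behind it (arm.tip_extent is the distance from the TCP to the fingertips, in m); y points along the fingers, z is the direction in which the jaws open and shut, and the axes are right-handed (so a half turn about y gives the same grasp; the last joint's range is limited). The gripper opens to 85 mm and grips with 20 to 120 N. Pads are 22 mm wide; open, the fingers measure 114 mm over their backs; the gripper's body (76 mm by 85 mm) begins 54 mm behind the grasp point. The pads swing forward as they close: fully open they stand 13 mm farther back than shut.
Start: joints at [1.056, 0.342, 1.524, -0, 1.275, -0.146], TCP at [0.189, 0.49, 0.242] pointing down, gripper open.
Joint ranges: [-2.53, 2.53], [-0.77, 2.02], [0.04, 2.7], [-1, 4.14], [0.28, 2.66], [-3.11, 3.11]. Speed limits (rad/s): [2.57, 2.57, 3.14, 3.14, 3.14, 3.14].

## Interface

Orientations are given as a unit quaternion [w, x, y, z].
In Python, from station import arm, optics, look_for, mark_of gives the robot as it stands. The module is installed in compiled form; this text tells all that it offers.
- The arm moves only by the tool step_arm, never from a script. Its argument "plan" is a list of rows, each a list of 3 entries, a list of its own where there are three numbers: the turn, a rotation vector about the tool's x, y, z in degrees, then the shift along the tool's x, y, z in m, then the closure, from -1 (fully open) to 1 (shut), so that 0 is half open. A call has 1 to 5 rows; each row shifts and turns the commanded pose from where the row before left it, along the tool's axes as they then stand; what a row does not reach is not made up. A row lasts 1/12 s, in which the tool goes at most 41.7 mm and 7.16 degrees, less where a joint would pass 70% of its speed; a pose out of reach is approached as far as the arm can. A call with a gripper value outside its range is refused whole. The fingers move at their own pace and stop on an object; the grip force is fixed at half the most. Time passes only in rows, so rows that do not move let the fingers close. It gives the time, the measured TCP pose, the force and the opening at its end, in the units of the state.
- arm.state(): the state, without advancing time (a new reading comes with each control period).
- optics.get_image(name): name is "scene" or "top" or "wrist"; returns a dict with "frame" (420x560x3 uint8, red, green, blue), "fx", "fy", "cx", "cy" (pixels), "R" (3x3) and "t" (3): a world point X has camera coordinates R X + t; the wrist camera has in their place "hand_eye" (4x4, takes a point from camera to tool coordinates, whose origin is the TCP and whose axes are the tool frame's). Camera axes: x right, y down, z forward; pixel columns grow to the right and rows downward; lengths in m; the calibration is good to about 2 mm. A picture is of the moment at which its call begins: read the wrist's pose just before it. There is no depth.
- arm.close_job(): hands the job in, once; it reports no verdict.
Trained networks look in a picture, given as the dict that the camera call returned (one of the last four; its "shot" number tells which), for a name from the list of things; names that differ only in an ending like _2 or _b are one class to them, and where a whole thing is asked for, a point or a joint stands for the part that bears it (a point fixed in the world has none). Each returns a list of dicts, best first, with "conf" (0 to 1); they miss things now and then, are a little off and sometimes report something else, mostly with a low value. They report only what shows in the picture. A call takes as long as a camera call.
- look_for(picture, name): "location" ([column, row] in pixels, amid what is visible of it).
- mark_of(picture, name): "location" ([column, row] in pixels: a listed point, or the origin of a listed thing).
The state is a dict: "time": time; "q": joint angles; "joint_vel": joint speeds; "effort": joint torques, N m; "tool_pos": TCP position; "eef_rot": TCP orientation; "contact_force": force on the tool from outside, world axes, zero at the start; "torque": the same for the moment, N m; "width": opening from 0.0 (shut) to 1.0 (fully open).
Only numpy, scipy, OpenCV 4.12 (cv2) and the standard library are available. Lean on these libraries where they do the work, as an engineer would, in place of code of your own. Each camera call takes 0.05 s, during which the arm holds its last target. There are 200 camera calls.

## Task

The dark ring held in the sloping clamp fixture has been measured. Flip the fixture's cam lever fully open, lift the ring up off its peg and lay it gently flat on the clear part of the low wooden board at the left of the bench; then, with the lever still open, turn the adjusting nut clockwise until its pointer lines up with the raised index mark, and flip the lever fully shut again. Leave everything else on the bench where it is.

Things in the scene. Friction and masses are not known exactly. Their poses are not given: they have to be found in the camera images.
- lever (a joint): Cam lever: steel bar 12 mm wide, 9 mm thick, black ball at its end 115 mm from the hinge axis. 0 rad = fully shut (parallel to the sloping face, over the ring, pointing down the slope to the robot); grows as it is lifted; stop at 1.9 rad = fully open (about upright, off the ring). Friction keeps it where it is left (1 to 2 N at the ball).
- nut (a joint): Adjusting nut (upright steel bar handle 40 mm long, 12 mm thick, 24 mm tall on a round foot): rad, growing clockwise seen from above the face, stops at 0 and 2.6. At 1.2 the pointer stands at the index mark. Friction (0.12 N m) keeps it where it is left.
- lever_ball (a point): Centre of the black ball at the end of the lever (22 mm diameter). Moves with the lever about the axis through lever_hinge.
- lever_hinge (a point): Centre of the lever's hinge, 40 mm above the sloping face. Axes: x up the slope, y along the hinge pin (left), z square off the face (30 degrees from vertical, leaning to the robot). At lever value h the ball is at 115 mm * (-cos h, 0, sin h) in these axes; the peg's axis is 60 mm away along -x, the nut's 97 mm along +y; the face reaches 108 mm along -x, 140 mm along +y, 50 mm along -y.
- nut_grip (a point): Centre of the nut's bar handle, on the nut's axis, 44 mm above the face. x axis: along the bar to the pointer end; z: along the nut's axis, square off the face. The bar reaches 12 mm above and below this point; 10 mm under the bar is the clamp's round plate (70 mm diameter).
- pointer_tip (a point): Tip of the pointer, a small tongue 4 mm wide at the foot of the nut's bar, 27 mm from the nut's axis.
- index_mark (a point): Top of the raised index mark (a steel block 4 mm wide) on the clamp's round plate, 31.5 mm from the nut's axis; the pointer must point at it.
- ring_centre (a point): Centre of the dark ring in the clamp (outer diameter 50 mm, bore 18 mm, 13 mm thick, about 0.13 kg), half-way through; z is its axis. At the start it hangs on the peg, parallel to the face, its underside on three small rest pins 8 mm above the face; the two feet of the shut lever keep it there.
- peg_tip (a point): Outer end of the peg (13 mm diameter) on which the ring hangs; it stands square off the face and reaches 6 mm beyond the ring. Axes: as the bench fixture (z up, x away from the robot).
- board_top (a point): Centre of the top of the low wooden board, 200 x 226 x 28 mm (along its x and y), top 28 mm above the bench, fixed to it. A loose hex nut already lies near its far left corner.
- big_ring_c (a point): Bystander: centre of a big dark ring, 72 mm diameter, 18 mm thick, lying fast on the bench to the right of the fixture.
- hex_nut_c (a point): Bystander: centre of a loose hex nut, 20 mm wide, 10 mm tall, lying on the board near its far left corner.
- magnet_c (a point): Bystander: black pot magnet with a knob, 43 mm wide, 37 mm tall; its centre.
- dial_c (a point): Bystander: dial indicator lying on its back, 138 x 57 x 22 mm, between fixture and board at the front; its middle.
- black_plug_c (a point): Bystander: standing plug gauge with black handle, 40 mm diameter, 147 mm tall; its middle.

How it is judged:
On the way, in this order (a step that is already met when the one before it is completed fails the run):
1. the lever is fully open, the ring still on its peg (value of joint lever above 1.7 rad and distance between ring_centre and peg_tip below 0.03 m), for 0.1 s.
2. the ring lies flat on the board, let go (x of ring_centre in the frame of board_top between -0.08 and 0.08 m and y of ring_centre in the frame of board_top between -0.09 and 0.09 m and z of ring_centre in the frame of board_top between 0 and 0.011 m and angle between ring_centre's own z axis and vertical below 0.15 rad and linear speed of clamped_ring below 0.02 m/s and contact force between the fingers and clamped_ring below 0.05 N), for 0.2 s.
3. with the lever open, the nut's pointer stands at the index mark (value of joint lever above 1.7 rad and value of joint nut between 1.05 and 1.35 rad), for 0.2 s.
4. the lever is fully shut with the pointer at the mark (value of joint lever below 0.12 rad and value of joint nut between 1.05 and 1.35 rad), for 0.2 s.
At the end, for the whole second after the job is handed in: The lever is shut (within 0.12 rad), the nut's pointer stands at the index mark (1.2 rad, within 0.15 rad), and the ring lies flat and still on the wooden board (its centre within 80 mm by 90 mm of the board's centre), released (all of step 2 and all of step 4 and velocity of joint lever below 0.05 rad/s); the robot touches nothing.
It fails at once if a bystander is pushed more than 20 mm or knocked over (distance of any of hex_nut_c, magnet_c, dial_c, black_plug_c from where it was at the start of the episode above 0.02 m).
It fails at once if the ring is dropped or thrown (free fall of more than about 30 mm) (linear speed of clamped_ring above 0.75 m/s and contact force between the fingers and clamped_ring below 0.05 N).
It also fails if it takes over 72 s, if anything falls off the work surface, if the arm or the gripper's body presses on something with over 40 N, if the wrist force passes 120 N, or if a joint passes its speed limit or range.

## Working session

There is one attempt and no reset: what is moved stays moved. The work goes in short steps, Python scripts to look and compute and a tool call to move; the robot and the scene stay as the last step left them, time stands still between calls to the robot, and variables do not carry over. Pictures are saved under pics/ and viewed, about 8 in all and at most 12, crops included, and the job is handed in when it is done.

Besides the shell and the picture viewer there is one more tool, called after "Call:" by a JSON object that holds its "method" and its "body", one argument or row to a line. step_arm: Moves the arm, as the interface text tells. Its arguments: {"type":"object","properties":{"plan":{"type":"array","items":{"type":"array"}}},"required":["plan"]}

```bash
mkdir -p pics; cat > h.py <<'E'
import numpy as np, cv2
from station import arm, optics, look_for, mark_of
from scipy.spatial.transform import Rotation as Rn
def rot(s): q=s["eef_rot"]; return Rn.from_quat([q[1],q[2],q[3],q[0]])
def ray(p,uv,s=None):
    d=np.array([(uv[0]-p["cx"])/p["fx"],(uv[1]-p["cy"])/p["fy"],1.])
    if "R" in p:
        R=np.array(p["R"]);t=np.array(p["t"]); o=-R.T@t; v=R.T@d
    else:
        H=np.array(p["hand_eye"]);R=rot(s).as_matrix(); o=R@H[:3,3]+np.array(s["tool_pos"]); v=R@H[:3,:3]@d
    return o,v/np.linalg.norm(v)
def tri(rays):
    A=np.zeros((3,3));b=np.zeros(3)
    for o,v in rays:
        P=np.eye(3)-np.outer(v,v);A+=P;b+=P@o
    x=np.linalg.solve(A,b)
    return x,[round(1000*np.linalg.norm((np.eye(3)-np.outer(v,v))@(x-o)),1) for o,v in rays]
def save(p,n): cv2.imwrite(f"pics/{n}.png",cv2.cvtColor(p["frame"],cv2.COLOR_RGB2BGR))
E
python3 - <<'E'
from h import *
np.set_printoptions(precision=4,suppress=True)
s=arm.state();print(s,arm.tip_extent)
P={n:optics.get_image(n) for n in("scene","top","wrist")}
for n in P: save(P[n],n+"0"); 
print({n:(P[n]["fx"],P[n]["cx"]) for n in P},P["wrist"]["hand_eye"])
im=np.hstack([cv2.resize(cv2.imread(f"pics/{n}0.png"),(800,600)) for n in ("scene",)]);cv2.imwrite("pics/s0.png",im)
cv2.imwrite("pics/t0.png",cv2.resize(cv2.imread("pics/top0.png"),(800,600)))
for k in "lever_ball lever_hinge nut_grip pointer_tip index_mark ring_centre peg_tip board_top big_ring_c hex_nut_c magnet_c dial_c black_plug_c".split():
    r=[];o=[]
    for n in P:
        m=mark_of(P[n],k)
        if m: o.append((n,np.round(m[0]["location"]).astype(int).tolist(),round(m[0]["conf"],2)))
        if m and m[0]["conf"]>.3 and n!="wrist": r.append(ray(P[n],m[0]["location"],s))
    print(k,o,*(tri(r) if len(r)>1 else []))
E
```

```text
{'time': 0.0, 'q': array([ 1.056 ,  0.3427,  1.525 ,  0.    ,  1.2754, -0.146 ]), 'joint_vel': array([-0.0001,  0.0005, -0.0003,  0.0012,  0.001 , -0.0001]), 'effort': array([  0.0001, -43.3679, -24.6016,  -0.0002,   0.0078,   0.    ]), 'tool_pos': array([0.189 , 0.4894, 0.2416]), 'eef_rot': array([-0.6946,  0.6956, -0.1298,  0.1295]), 'contact_force': array([ 0.4509, -0.7161, -0.0131]), 'torque': array([ 0.0212, -0.0386, -0.0067]), 'width': 1.0023370966692113} 0.011
{'scene': (381.3337036267809, 279.32618233069326), 'top': (499.0044804466826, 279.81783547189633), 'wrist': (343.7115007311995, 278.3968575524503)} [[-0.001   0.9446  0.3281 -0.0845]
 [ 0.0006 -0.3281  0.9446 -0.1309]
 [ 1.      0.0011 -0.0003 -0.0009]
 [ 0.      0.      0.      1.    ]]
lever_ball [('scene', [281, 210], 0.72), ('top', [278, 207], 0.67)] [0.5635 0.0483 0.0904] [np.float64(3.2), np.float64(3.2)]
lever_hinge [('scene', [302, 175], 0.68), ('top', [283, 172], 0.56)] [0.6484 0.0326 0.161 ] [np.float64(0.8), np.float64(0.8)]
nut_grip [('scene', [274, 161], 0.5)]
pointer_tip [('scene', [274, 173], 0.51), ('top'
[... 522 characters left out ...]
], 0.65)] [0.5021 0.376  0.0239] [np.float64(3.5), np.float64(3.5)]
big_ring_c [('scene', [319, 293], 0.63), ('top', [341, 262], 0.9)] [ 0.4219 -0.1393  0.0165] [np.float64(0.6), np.float64(0.6)]
hex_nut_c [('scene', [175, 179], 0.36), ('top', [136, 210], 0.61)] [0.5547 0.4448 0.0394] [np.float64(1.6), np.float64(1.6)]
magnet_c [('scene', [391, 290], 0.77), ('top', [396, 231], 0.45)] [ 0.5111 -0.2921  0.0294] [np.float64(0.8), np.float64(0.8)]
dial_c [('scene', [214, 244], 0.94), ('top', [232, 265], 0.79)] [0.4055 0.1718 0.0364] [np.float64(1.8), np.float64(1.8)]
black_plug_c [('scene', [430, 318], 0.57), ('top', [433, 251], 0.72)] [ 0.4568 -0.3876  0.0659] [np.float64(1.8), np.float64(1.8)]
```

View pics/s0.png

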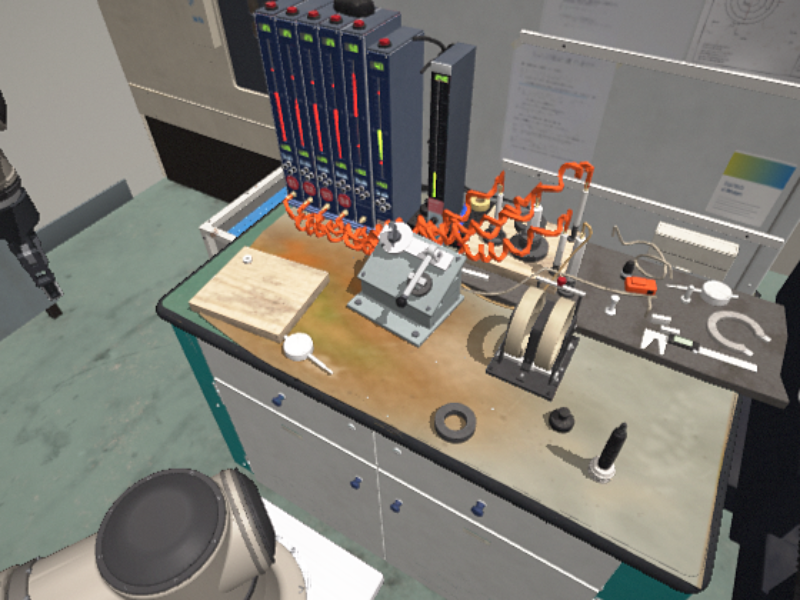

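View pics/t0.png

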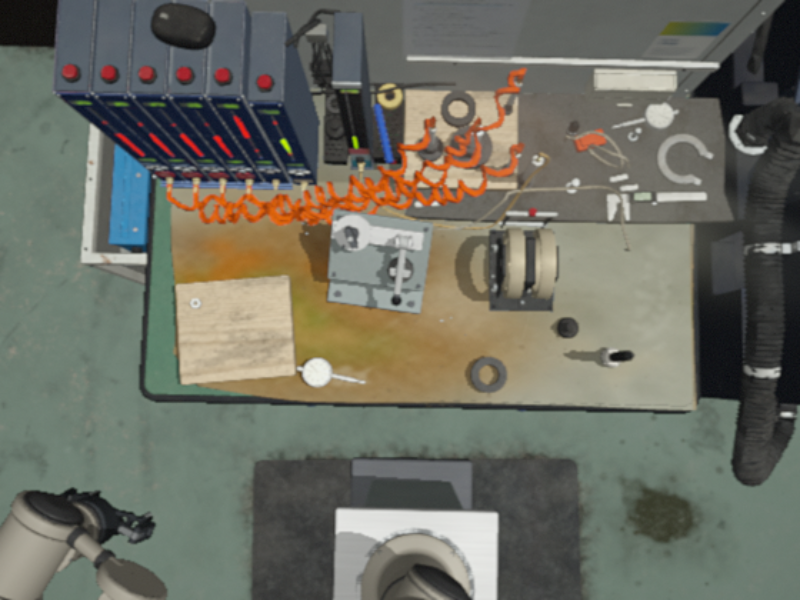

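The scene picture shows the fixture at (410,280), with its lever shut and pointing towards the robot. The board is at (260,290), the dial at (300,348), and the big ring, magnet and plug sit on the right. The top view agrees: fixture (380,262), board (237,330), fixture yaw about -7°. I'll move the wrist camera over the fixture.

```bash
cat >> h.py <<'E'
np.set_printoptions(precision=4,suppress=True)
def tool(yaw,tilt=0,spin=0):
    # yaw=0,tilt=0: x fwd, y down, z left; tilt>0 leans so that tool axis = -n of a slope of that angle; spin about tool y (deg, + = cw from above)
    B=np.array([[1,0,0],[0,0,1],[0,-1,0.]]) # columns x,y,z
    B=np.column_stack([[1,0,0],[0,0,-1],[0,1,0]])
    return Rn.from_euler("z",yaw,degrees=True)*Rn.from_euler("y",-tilt,degrees=True)*Rn.from_matrix(B)*Rn.from_euler("y",spin,degrees=True)
def go(Rt,p,s=None):
    s=s or arm.state(); R=rot(s)
    rv=(R.inv()*Rt).as_rotvec(degrees=True); d=np.array(p)-s["tool_pos"]
    print("turn",rv,"| shift before-turn axes (mm)",1e3*R.inv().apply(d),"| after-turn axes",1e3*Rt.inv().apply(d),"t",round(s["time"],2))
E
python3 - <<'E'
from h import *
print(rot(arm.state()).as_matrix())
go(tool(-7),[0.48,0.08,0.33])
E
```

```text
[[ 0.9328  0.      0.3605]
 [-0.3605  0.0001  0.9328]
 [ 0.     -1.      0.0001]]
turn [ -0.0039 -14.1298   0.0012] | shift before-turn axes (mm) [ 418.9085  -87.6993 -277.3451] | after-turn axes [ 338.5266  -87.6848 -371.2235] t 2.1
```

Call:
{"method": "step_arm", "body": {
  "plan": [
    [[0,-7.06,0],[0,-0.02,0],-1],
    [[0,-7.06,0],[0,-0.02,0],-1],
    [[0,0,0],[0.026,-0.01,-0.029],-1],
    [[0,0,0],[0.026,-0.01,-0.029],-1],
    [[0,0,0],[0.026,-0.01,-0.029],-1]
  ]
}}

```text
time: 2.52
tool_pos: [0.2562, 0.3929, 0.3128]
eef_rot: [0.706, -0.706, 0.042, -0.043]
contact_force: [1.4, 1.1, -0.8]
width: 1.006
```

Call:
{"method": "step_arm", "body": {
  "plan": [
    [[0,0,0],[0.026,0,-0.029],-1],
    [[0,0,0],[0.026,0,-0.029],-1],
    [[0,0,0],[0.026,0,-0.029],-1],
    [[0,0,0],[0.026,0,-0.029],-1],
    [[0,0,0],[0.026,0,-0.029],-1]
  ]
}}

```text
time: 2.93
tool_pos: [0.368, 0.2324, 0.3126]
eef_rot: [0.706, -0.706, 0.043, -0.043]
contact_force: [1.3, 0.9, -0.3]
width: 0.997
```

Call:
{"method": "step_arm", "body": {
  "plan": [
    [[0,0,0],[0.026,0,-0.029],-1],
    [[0,0,0],[0.026,0,-0.029],-1],
    [[0,0,0],[0.026,0,-0.029],-1],
    [[0,0,0],[0.026,0,-0.029],-1],
    [[0,0,0],[0,0,0],-1]
  ]
}}

```text
time: 3.35
tool_pos: [0.4595, 0.1011, 0.3119]
eef_rot: [-0.705, 0.706, -0.045, 0.046]
contact_force: [-1.3, 0.4, -0.3]
width: 1.0
```

```bash
python3 - <<'E'
from h import *
s=arm.state();print(s["time"],s["tool_pos"],s["contact_force"]); p=optics.get_image("wrist");save(p,"w1")
print({k:np.array(p[k]) for k in p if k!="frame"})
cv2.imwrite("pics/w1b.png",cv2.resize(cv2.imread("pics/w1.png"),(800,600)))
for k in "lever_ball lever_hinge nut_grip pointer_tip index_mark ring_centre peg_tip".split():
    print(k,[(np.round(m["location"],1),round(m["conf"],2)) for m in mark_of(p,k)[:2]])
go(tool(-7),[0.48,0.08,0.33],s)
E
```

```text
3.35 [0.4595 0.1011 0.3119] [-1.2507  0.4363 -0.3451]
{'fx': array(343.7115), 'fy': array(343.7115), 'cx': array(278.3969), 'cy': array(205.8828), 'hand_eye': array([[-0.001 ,  0.9447,  0.328 , -0.0847],
       [ 0.0006, -0.328 ,  0.9447, -0.1309],
       [ 1.    ,  0.0011, -0.0002, -0.0009],
       [ 0.    ,  0.    ,  0.    ,  1.    ]]), 'shot': array(4)}
lever_ball [(array([247.8, 262.6]), 0.69)]
lever_hinge [(array([245.4, 368.1]), 0.96)]
nut_grip [(array([333.6, 368.1]), 0.92)]
pointer_tip [(array([320.1, 341.9]), 0.69)]
index_mark [(array([346.6, 339.5]), 0.85)]
ring_centre [(array([248.9, 306.7]), 0.65)]
peg_tip [(array([243. , 310.5]), 0.97)]
turn [ 0.1175 -0.3444  0.0815] | shift before-turn axes (mm) [ 23.0359 -18.025  -18.394 ] | after-turn axes [ 22.8994 -18.0955 -18.495 ] t 3.35
```

View pics/w1b.png

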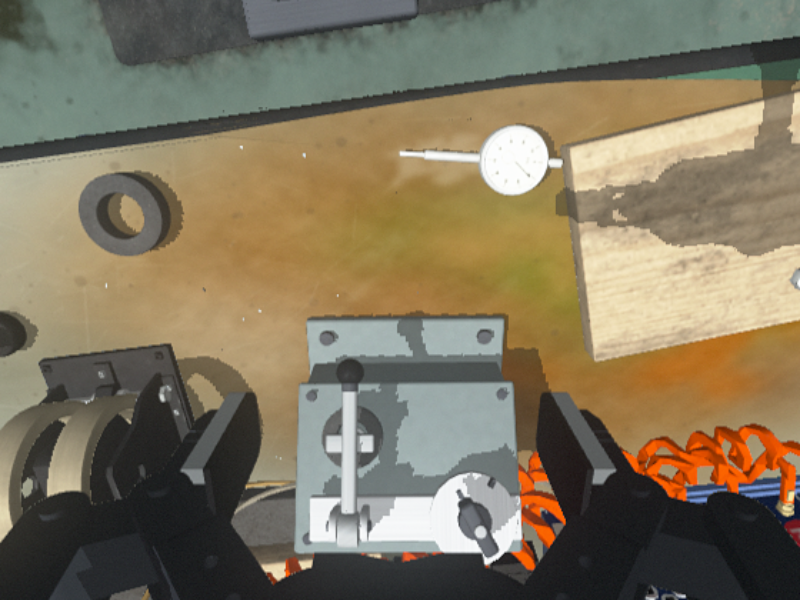

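The wrist view is clear. The lever runs from the hinge (347,525) to the ball (350,372), with the ring under it at (352,437). The nut is at (476,520) with its pointer at (461,492), and the index mark is at (491,482), clockwise of the pointer. Now I'll fit the fixture pose.

```bash
cat > fit.py <<'E'
from h import *
from scipy.optimize import least_squares
import pickle,sys
M={"lever_ball":[-.115,0,0],"lever_hinge":[0,0,0],"nut_grip":[0,.097,.004],"peg_tip":[-.06,0,-.013],"ring_centre":[-.06,0,-.0255]}
def fx(v): return Rn.from_euler("z",v[3])*Rn.from_euler("y",-30,degrees=True)
def fit(obs,free=("pointer_tip","index_mark")):
    # obs: list (name,(origin,dir),weight px focal)
    def model(v,k):
        H=fx(v)
        if k in M: return v[:3]+H.apply(M[k])
        r,a,z=(.027,v[4],v[6]) if k=="pointer_tip" else (.0315,v[5],v[7])
        return v[:3]+H.apply([r*np.cos(a),.097+r*np.sin(a),z])
    def res(v):
        e=[]
        for k,(o,d),w in obs:
            u=model(v,k)-o; e+=list(np.cross(u/np.linalg.norm(u),d)*w)
        return np.r_[e,(v[6]+.010)/.004,(v[7]+.014)/.004]
    r=least_squares(res,[.65,.033,.16,-.12,-2.5,2.5,-.01,-.014],loss="soft_l1",f_scale=2.)
    return r.x,res(r.x),model
E
cat > run1.py <<'E'
from fit import *
W={"lever_ball":[247.8,262.6],"lever_hinge":[245.4,368.1],"nut_grip":[333.6,368.1],"pointer_tip":[320.1,341.9],"index_mark":[346.6,339.5],"ring_centre":[248.9,306.7],"peg_tip":[243,310.5]}
S={"lever_ball":[281,210],"lever_hinge":[302,175],"nut_grip":[274,161],"pointer_tip":[274,173],"peg_tip":[291,196]}
T={"lever_ball":[278,207],"lever_hinge":[283,172],"pointer_tip":[251,174],"index_mark":[239,174],"ring_centre":[281,191],"peg_tip":[284,190]}
s=arm.state()
obs=[]
p=optics.get_image("wrist"); obs+=[(k,ray(p,W[k],s),340) for k in W]
p=optics.get_image("scene"); obs+=[(k,ray(p,S[k]),200) for k in S]
p=optics.get_image("top"); obs+=[(k,ray(p,T[k]),300) for k in T]
v,e,m=fit(obs); print(v, "rel nut deg",np.degrees(v[4]-v[5]))
for (k,_,_),x in zip(obs,np.linalg.norm(e[:-2].reshape(-1,3),axis=1)): print(k,round(x,1))
print("ball",m(v,"lever_ball"),"peg",m(v,"peg_tip"),"nut",m(v,"nut_grip"))
E
python3 run1.py
```

```text
[ 0.6579  0.0446  0.1441 -0.109  -2.6635  2.5386 -0.0103 -0.0124] rel nut deg -298.0628406351565
lever_ball 2.2
lever_hinge 0.8
nut_grip 0.3
pointer_tip 0.5
index_mark 0.8
ring_centre 2.3
peg_tip 3.1
lever_ball 1.1
lever_hinge 1.0
nut_grip 1.2
pointer_tip 0.4
peg_tip 0.1
lever_ball 2.9
lever_hinge 2.9
pointer_tip 2.7
index_mark 2.4
ring_centre 3.2
peg_tip 4.5
ball [0.5589 0.0555 0.0866] peg [0.6127 0.0496 0.1028] nut [0.6664 0.1413 0.1476]
```

Call:
{"method": "step_arm", "body": {
  "plan": [
    [[0,0,0],[0.007,0.02,-0.026],-1],
    [[0,0,0],[0.007,0.02,-0.026],-1],
    [[0,0,0],[0.006,0.02,-0.026],-1],
    [[0,0,0],[0,0,0],-1]
  ]
}}

```text
time: 4.23
tool_pos: [0.4654, 0.0235, 0.2488]
eef_rot: [-0.705, 0.706, -0.046, 0.042]
contact_force: [-0.1, 0.4, -0.8]
width: 1.002
```

```bash
cat > run2.py <<'E'
from fit import *
s0={"tool_pos":np.array([0.4595,0.1011,0.3119]),"eef_rot":np.array([-0.7055,0.706,-0.045,0.046])}
W={"lever_ball":[247.8,262.6],"lever_hinge":[245.4,368.1],"nut_grip":[333.6,368.1],"pointer_tip":[320.1,341.9],"index_mark":[346.6,339.5],"ring_centre":[248.9,306.7],"peg_tip":[243,310.5]}
s=arm.state(); p=optics.get_image("wrist"); save(p,"w2"); obs=[(k,ray(p,W[k],s0),340) for k in W]; n1=len(obs)
for k in W:
    m=mark_of(p,k)
    if m and m[0]["conf"]>.4: obs.append((k,ray(p,m[0]["location"],s),340)); print(k,np.round(m[0]["location"],1),round(m[0]["conf"],2))
def show(obs):
    v,e,m=fit(obs); print(v, "rel nut deg",np.degrees(v[4]-v[5]))
    print([(k[:7],np.round(x,1).tolist()) for (k,_,_),x in zip(obs,e[:-2].reshape(-1,3))])
    print("ball",m(v,"lever_ball"),"peg",m(v,"peg_tip"),"nut",m(v,"nut_grip"))
show(obs)
show([(k,r,w/(1 if i>=n1 else 3)) for i,(k,r,w) in enumerate(obs)])
print(s["tool_pos"],s["eef_rot"],s["time"])
E
python3 run2.py
```

```text
lever_ball [319.9 279. ] 0.74
nut_grip [  9.8 246. ] 0.46
ring_centre [315.  331.5] 0.6
peg_tip [316.6 337.7] 0.68
[ 0.6642  0.036   0.1376 -0.1362 -2.7005  2.4724 -0.0092 -0.0144] rel nut deg -296.3853984247153
[('lever_b', [0.0, -0.7, 0.1]), ('lever_h', [-0.1, -2.0, 0.4]), ('nut_gri', [0.9, -0.8, 0.8]), ('pointer', [0.1, -0.3, 0.1]), ('index_m', [0.6, 0.9, 0.6]), ('ring_ce', [0.6, 0.9, 0.2]), ('peg_tip', [-3.6, -1.0, -2.3]), ('lever_b', [1.6, 0.8, 1.0]), ('nut_gri', [-196.8, 127.2, -188.7]), ('ring_ce', [-0.3, 2.1, -0.2]), ('peg_tip', [-0.5, -1.4, -0.4])]
ball [0.5656 0.0495 0.0801] peg [0.6192 0.0422 0.0964] nut [0.6754 0.1324 0.1411]
[ 0.6757  0.0335  0.1193 -0.1833 -2.8111  2.3958 -0.0097 -0.0139] rel nut deg -298.3374428785608
[('lever_b', [-1.2, 0.4, -0.7]), ('lever_h', [-0.4, -1.7, 0.0]), ('nut_gri', [1.1, -0.7, 1.0]), ('pointer', [0.1, -0.4, 0.0]), ('index_m', [0.8, 0.9, 0.8]), ('ring_ce', [-0.4, 0.1, -0.3]), ('peg_tip', [-1.9, -0.6, -1.2]), ('lever_b', [0.7, 1.6, 0.5]), ('nut_gri', [-194.0, 125.7, -186.3]), ('ring_ce', [0.4, -0.1, 0.4]), ('peg_tip', [0.2, -3.7, 0.0])]
ball [0.5778 0.0517 0.0618] peg [0.631  0.0418 0.0781] nut [0.6914 0.1293 0.1228]
[0.4654 0.0235 0.2488] [-0.7053  0.7062 -0.0462  0.0419] 4.2333
```

```bash
cat > run3.py <<'E'
from fit import *
from run1 import W,S,T
E
cat > data.py <<'E'
from fit import *
W={"lever_ball":[247.8,262.6],"lever_hinge":[245.4,368.1],"nut_grip":[333.6,368.1],"pointer_tip":[320.1,341.9],"index_mark":[346.6,339.5],"ring_centre":[248.9,306.7],"peg_tip":[243,310.5]}
S={"lever_ball":[281,210],"lever_hinge":[302,175],"nut_grip":[274,161],"pointer_tip":[274,173],"peg_tip":[291,196]}
T={"lever_ball":[278,207],"lever_hinge":[283,172],"pointer_tip":[251,174],"index_mark":[239,174],"ring_centre":[281,191],"peg_tip":[284,190]}
W2={"lever_ball":[319.9,279],"ring_centre":[315,331.5],"peg_tip":[316.6,337.7]}
s0={"tool_pos":np.array([0.4595,0.1011,0.3119]),"eef_rot":np.array([-0.7055,0.706,-0.045,0.046])}
s2={"tool_pos":np.array([0.4654,0.0235,0.2488]),"eef_rot":np.array([-0.7053,0.7062,-0.0462,0.0419])}
def allobs(p,ps,pt):
    o=[(k,ray(p,W[k],s0),340) for k in W]+[(k,ray(p,W2[k],s2),340) for k in W2]
    return o+[(k,ray(ps,S[k]),381) for k in S]+[(k,ray(pt,T[k]),499) for k in T]
def show(obs):
    v,e,m=fit(obs); print(v, "rel nut deg",np.degrees(v[4]-v[5]))
    print([(k[:6],np.round(x,1).tolist()) for (k,_,_),x in zip(obs,e[:-2].reshape(-1,3))])
    print("ball",m(v,"lever_ball"),"peg",m(v,"peg_tip"),"nut",m(v,"nut_grip"))
    return v
E
python3 - <<'E'
from data import *
p,ps,pt=[optics.get_image(n) for n in("wrist","scene","top")]
save(p,"w2"); 
o=allobs(p,ps,pt); v=show(o); show(o[:10]); show(o[10:])
H=fx(v)
im=cv2.resize(cv2.imread("pics/w2.png"),(800,600))
He=np.array(p["hand_eye"]);R=rot(s2).as_matrix()
for k,c in [("lever_ball",(0,0,255)),("peg_tip",(0,255,0)),("lever_hinge",(255,0,0)),("nut_grip",(255,0,255)),("ring_centre",(0,255,255))]:
    X=v[:3]+H.apply(M[k]); c_=He[:3,:3].T@(R.T@(X-s2["tool_pos"])-He[:3,3]); u=(c_[:2]/c_[2]*p["fx"]+[p["cx"],p["cy"]])*800/560; cv2.circle(im,tuple(int(a) for a in u),4,c,2)
cv2.imwrite("pics/w2b.png",im)
E
```

```text
[ 0.6549  0.037   0.1506 -0.1233 -2.6592  2.5913 -0.0099 -0.0109] rel nut deg -300.8331509295247
[('lever_', [1.9, -2.7, 1.5]), ('lever_', [1.2, -0.2, 1.2]), ('nut_gr', [-0.3, 0.6, -0.3]), ('pointe', [-0.1, 0.5, -0.1]), ('index_', [0.4, -0.1, 0.4]), ('ring_c', [1.9, 0.7, 1.2]), ('peg_ti', [-2.1, -1.2, -1.2]), ('lever_', [1.2, -0.5, 0.7]), ('ring_c', [-0.9, 3.1, -0.7]), ('peg_ti', [-1.1, -0.3, -0.9]), ('lever_', [0.4, -0.9, -0.2]), ('lever_', [0.7, -0.7, 0.3]), ('nut_gr', [0.9, -0.9, 0.3]), ('pointe', [0.5, 0.5, 0.8]), ('peg_ti', [0.8, 0.7, 1.1]), ('lever_', [-1.8, -3.5, -0.2]), ('lever_', [-1.5, 1.2, -0.3]), ('pointe', [-1.7, 0.5, -0.3]), ('index_', [-0.6, 1.2, 0.0]), ('ring_c', [-1.7, 2.5, -0.2]), ('peg_ti', [-4.9, -0.2, -0.7])]
ball [0.556  0.0492 0.0931] peg [0.6098 0.0426 0.1094] nut [0.6648 0.1335 0.1541]
[ 0.6607  0.0366  0.1429 -0.1317 -2.6797  2.5108 -0.0103 -0.0144] rel nut deg -297.3922741522905
[('lever_', [0.5, -1.3, 0.5]), ('lever_', [0.2, -1.1, 0.5]), ('nut_gr', [0.3, -0.1, 0.3]), ('pointe', [-0.0, 0.1, -0.0]), ('index_', [0.4, 0.6, 0.4]), ('ring_c', [1.0, 1.0, 0.5]), ('peg_ti', [-3.2, -0.9, -2.1]), ('lever_', [1.2, 0.5, 0.7]), ('ring_c', [-0.8, 2.7, -0.6]), ('peg_ti', [-0.9, -0.8, -0.8])]
ball [0.562  0.0497 0.0854] peg [0.6156 0.0426 0.1016] nut [0.6714 0.1331 0.1463]
[ 0.6509  0.034   0.1583 -0.1072 -2.6662  2.5556 -0.0115 -0.0136] rel nut deg -299.1888362799528
[('lever_', [0.6, -0.3, 0.3]), ('lever_', [0.4, 0.2, 0.6]), ('nut_gr', [0.4, -0.3, 0.2]), ('pointe', [0.3, 0.9, 0.9]), ('peg_ti', [0.8, 1.5, 1.4]), ('lever_', [-0.1, -4.7, -0.0]), ('lever_', [-0.4, 0.2, -0.1]), ('pointe', [-0.8, -0.8, -0.2]), ('index_', [0.1, 0.1, 0.0]), ('ring_c', [-0.4, 1.5, -0.1]), ('peg_ti', [-3.6, -1.3, -0.5])]
ball [0.5519 0.0447 0.1008] peg [0.6057 0.0389 0.1171] nut [0.6593 0.1307 0.1618]
```

View pics/w2b.png

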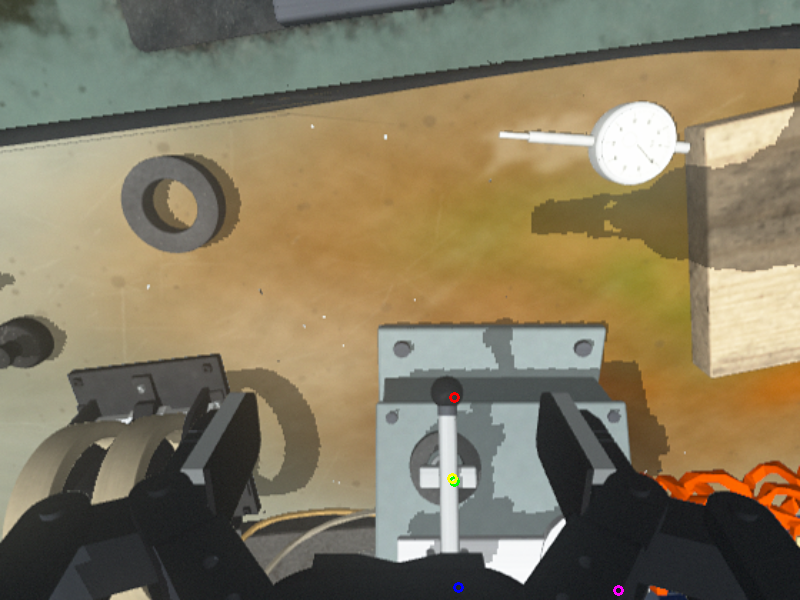

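The picture shows the ball at (447,391) of 800, while the fit puts it about 7 px away. The network's ball mark is biased, so I'll use hand-read pixels for the ball and ring and refit.

```bash
python3 - <<'E'
from data import *
M["ring_top"]=[-.06,0,-.019]
for n in ("w1","w2"):
    g=cv2.cvtColor(cv2.imread(f"pics/{n}.png"),cv2.COLOR_BGR2GRAY)
    c=(245,261) if n=="w1" else (313,274)
    sub=(g[c[1]-14:c[1]+15,c[0]-14:c[0]+15]<50).astype(np.uint8); sub=cv2.morphologyEx(sub,cv2.MORPH_OPEN,np.ones((5,5)))
    nn,l,st,ce=cv2.connectedComponentsWithStats(sub)
    print(n,[(st[i].tolist(),(ce[i]+np.array(c)-14)) for i in range(1,nn)])
W["lever_ball"]=[245,261];S["lever_ball"]=[281,210];T["lever_ball"]=[277.5,210];W2.clear();W2.update(lever_ball=[313,274],ring_top=[311.5,327])
for D in(W,S,T): D.pop("peg_tip",0);D.pop("ring_centre",0)
W["ring_top"]=[246.4,306]; T["ring_top"]=[280,188.5]
p,ps,pt=[optics.get_image(n) for n in("wrist","scene","top")]
o=allobs(p,ps,pt); nw=len(W)+len(W2); show(o);show(o[:nw]);show([x for x in o if x[0]!="nut_grip"])
for s in (s0,s2): 
    x=rot(s).as_matrix(); print("yaw",np.degrees(np.arctan2(x[1,0],x[0,0])))
print(tri([ray(p,W["lever_ball"],s0),ray(p,W2["lever_ball"],s2),ray(ps,S["lever_ball"]),ray(pt,T["lever_ball"])]),tri([ray(p,W["lever_ball"],s0),ray(p,W2["lever_ball"],s2)]))
E
```

```text
w1 []
w2 []
[ 0.6546  0.0362  0.1496 -0.1099 -2.6577  2.5322 -0.0078 -0.0108] rel nut deg -297.35535832078665
[('lever_', [1.2, -1.6, 0.9]), ('lever_', [1.5, -0.9, 1.6]), ('nut_gr', [0.1, -0.9, 0.0]), ('pointe', [0.4, -0.6, 0.3]), ('index_', [0.1, -0.8, -0.0]), ('ring_t', [1.4, 1.4, 0.7]), ('lever_', [-2.2, 4.0, -1.1]), ('ring_t', [-2.5, 7.5, -1.9]), ('lever_', [1.0, -1.3, 0.2]), ('lever_', [1.0, -1.0, 0.5]), ('nut_gr', [1.1, -1.5, 0.2]), ('pointe', [0.6, 0.2, 0.7]), ('lever_', [-0.6, -0.7, -0.1]), ('lever_', [-1.2, 1.0, -0.2]), ('pointe', [-1.4, -0.3, -0.3]), ('index_', [-0.8, 0.9, -0.1]), ('ring_t', [-0.3, -1.0, -0.0])]
ball [0.5556 0.0471 0.0921] peg [0.6094 0.0412 0.1084] nut [0.6633 0.1328 0.1531]
[ 0.6596  0.0355  0.1418 -0.1137 -2.6914  2.4199 -0.0062 -0.0139] rel nut deg -292.85167405824467
[('lever_', [0.4, -0.9, 0.4]), ('lever_', [0.8, -2.4, 1.3]), ('nut_gr', [0.9, -2.3, 0.7]), ('pointe', [0.4, -1.5, 0.3]), ('index_', [-0.2, -0.2, -0.2]), ('ring_t', [0.7, 1.1, 0.3]), ('lever_', [-1.5, 4.2, -0.7]), ('ring_t', [-1.9, 6.4, -1.4])]
ball [0.5606 0.0468 0.0843] peg [0.6144 0.0406
[... 195 characters left out ...]
'pointe', [0.5, -1.0, 0.4]), ('index_', [-0.0, -1.1, -0.1]), ('ring_t', [1.2, 1.0, 0.7]), ('lever_', [-1.8, 3.6, -0.9]), ('ring_t', [-2.3, 6.8, -1.7]), ('lever_', [1.4, -1.5, 0.4]), ('lever_', [1.3, -1.3, 0.6]), ('pointe', [0.7, 0.0, 0.7]), ('lever_', [-0.5, -0.4, -0.1]), ('lever_', [-1.1, 1.2, -0.2]), ('pointe', [-1.4, -0.4, -0.3]), ('index_', [-0.8, 1.0, -0.1]), ('ring_t', [-0.2, -0.7, -0.0])]
ball [0.5565 0.0468 0.09  ] peg [0.6103 0.041  0.1062] nut [0.664  0.1327 0.1509]
yaw -7.377530331202857
yaw -7.143348567084004
(array([0.5556, 0.0471, 0.0941]), [np.float64(2.3), np.float64(5.4), np.float64(3.2), np.float64(2.3)]) (array([0.5682, 0.0451, 0.0673]), [np.float64(2.3), np.float64(2.3)])
```

```bash
python3 - <<'E'
from data import *
M["ring_top"]=[-.06,0,-.019]
s=arm.state(); print(s["tool_pos"],s["eef_rot"],s["time"])
s2.update(tool_pos=s["tool_pos"],eef_rot=s["eef_rot"])
W["lever_ball"]=[245,261];S["lever_ball"]=[281,210];T["lever_ball"]=[277.5,210];W2.clear();W2.update(lever_ball=[313,274],ring_top=[311.5,327])
for D in(W,S,T): D.pop("peg_tip",0);D.pop("ring_centre",0)
W["ring_top"]=[246.4,306]; T["ring_top"]=[280,188.5]
p,ps,pt=[optics.get_image(n) for n in("wrist","scene","top")]
o=allobs(p,ps,pt); nw=len(W)+len(W2); show(o);show(o[:nw])
print(tri([ray(p,W["lever_ball"],s0),ray(p,W2["lever_ball"],s2),ray(ps,S["lever_ball"]),ray(pt,T["lever_ball"])]),tri([ray(p,W["lever_ball"],s0),ray(p,W2["lever_ball"],s2)]))
E
```

```text
[0.4668 0.0266 0.2524] [ 0.7058 -0.7058  0.0431 -0.0432] 4.9333
[ 0.6546  0.037   0.1503 -0.116  -2.6438  2.5708 -0.009  -0.0109] rel nut deg -298.7745893155008
[('lever_', [0.2, -1.4, 0.4]), ('lever_', [1.1, -0.6, 1.2]), ('nut_gr', [-0.3, -0.2, -0.4]), ('pointe', [0.1, -0.0, 0.1]), ('index_', [0.1, -0.7, 0.0]), ('ring_t', [0.8, 1.7, 0.2]), ('lever_', [-0.2, 0.1, -0.1]), ('ring_t', [-0.6, 3.5, -0.4]), ('lever_', [0.6, -1.1, -0.1]), ('lever_', [0.7, -0.9, 0.3]), ('nut_gr', [0.9, -1.2, 0.2]), ('pointe', [0.5, 0.4, 0.7]), ('lever_', [-1.1, -0.6, -0.1]), ('lever_', [-1.5, 1.0, -0.3]), ('pointe', [-1.6, 0.1, -0.3]), ('index_', [-0.7, 0.9, -0.1]), ('ring_t', [-0.7, -0.9, -0.1])]
ball [0.5557 0.0485 0.0928] peg [0.6094 0.0422 0.109 ] nut [0.6638 0.1336 0.1537]
[ 0.6575  0.0366  0.1456 -0.1216 -2.6611  2.4939 -0.0086 -0.0139] rel nut deg -295.35978048927575
[('lever_', [-0.5, -0.9, -0.1]), ('lever_', [0.7, -1.5, 1.0]), ('nut_gr', [0.1, -0.9, 0.1]), ('pointe', [0.1, -0.5, 0.1]), ('index_', [-0.1, -0.2, -0.1]), ('ring_t', [0.3, 1.5, -0.1]), ('lever_', [-0.2, 0.4, -0.1]), ('ring_t', [-0.4, 2.9, -0.3])]
ball [0.5587 0.0487 0.0881] peg [0.6124 0.0421 0.1043] nut [0.6673 0.1331 0.1491]
(array([0.5562, 0.048 , 0.0952]), [np.float64(1.3), np.float64(1.9), np.float64(1.6), np.float64(2.6)]) (array([0.5592, 0.0483, 0.0879]), [np.float64(0.7), np.float64(0.7)])
```

Call:
{"method": "step_arm", "body": {
  "plan": [
    [[0,0.3,0],[0.029,0.025,0.011],-1],
    [[0,0,0],[0.029,0.03,0.011],-1],
    [[0,0,0],[0.029,0.03,0.011],-1],
    [[0,0,0],[0,0.03,0],-1],
    [[0,0,0],[0,0.03,0],-1]
  ]
}}

```text
time: 5.5
tool_pos: [0.5563, 0.048, 0.1075]
eef_rot: [0.706, -0.706, 0.045, -0.045]
contact_force: [0.7, 1.0, -0.2]
width: 0.995
```

Call:
{"method": "step_arm", "body": {
  "plan": [
    [[0,0,0],[0,0.019,0],-1],
    [[0,0,0],[0,0,0],-1],
    [[0,0,0],[0,0,0],-1]
  ]
}}

```text
time: 5.75
tool_pos: [0.5548, 0.0477, 0.0898]
eef_rot: [0.706, -0.706, 0.046, -0.044]
contact_force: [0.8, 0.8, 0.6]
width: 1.001
```

```bash
python3 - <<'E'
from h import *
s=arm.state();print(s["tool_pos"],s["contact_force"]); go(tool(-6.8),[.557,.0488,.088],s)
p=optics.get_image("wrist");save(p,"w3");cv2.imwrite("pics/w3b.png",cv2.resize(p["frame"][150:420,100:460,::-1],(720,540)))
E
```

```text
[0.5548 0.0477 0.0898] [0.837  0.7777 0.5756]
turn [ 0.0044 -0.5145 -0.1206] | shift before-turn axes (mm) [2.0468 1.7904 1.3783] | after-turn axes [2.0554 1.7948 1.3597] t 5.75
```

View pics/w3b.png

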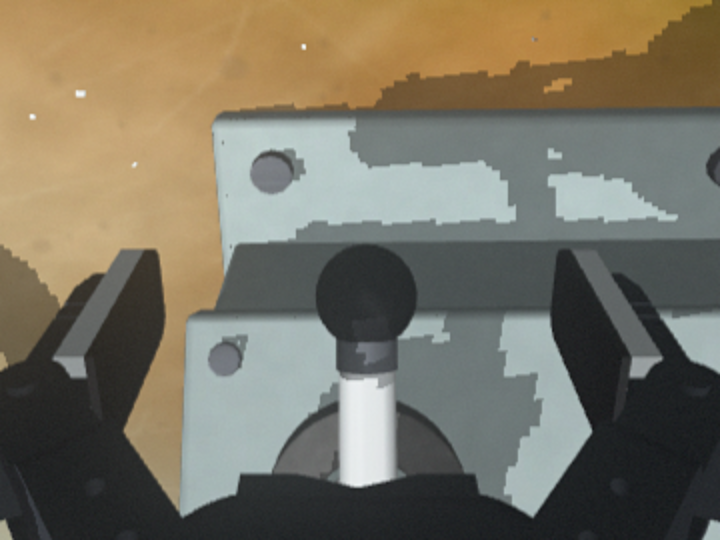

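The crop shows the ball at (367,293) between the open pads, which are centred at about 356, so I need about 2 mm more in z and in x. I'll close on it.

Call:
{"method": "step_arm", "body": {
  "plan": [
    [[0,-0.5,0],[0.0025,0.005,0.002],-1],
    [[0,0,0],[0,0,0],1],
    [[0,0,0],[0,0,0],1],
    [[0,0,0],[0,0,0],1],
    [[0,0,0],[0,0,0],1]
  ]
}}

```text
time: 6.22
tool_pos: [0.5581, 0.0494, 0.086]
eef_rot: [0.706, -0.706, 0.042, -0.042]
contact_force: [0.4, 0.1, -0.0]
width: 0.452
```

Call:
{"method": "step_arm", "body": {
  "plan": [
    [[0,0,0],[0,0,0],1],
    [[0,0,0],[0,0,0],1],
    [[0,0,0],[0,0,0],1]
  ]
}}

```text
time: 6.47
tool_pos: [0.5582, 0.0492, 0.0856]
eef_rot: [-0.706, 0.706, -0.042, 0.042]
contact_force: [1.2, -1.4, 1.0]
width: 0.222
```

```bash
python3 - <<'E'
from h import *
s=arm.state();print(s["time"],s["tool_pos"],s["contact_force"],s["width"])
R=rot(s);print(R.as_matrix())
X=np.array([np.cos(np.radians(30)),.5]) # horizontal,up
prev=None
for h in np.linspace(0,1.9,14):
    a=np.radians(-30)+h  # elevation of arm direction, towards robot
    P=np.array([-.115*np.cos(a),.115*np.sin(a)])
    if prev is not None: print(round(h,2),"dx_tool %.1f dy_tool(down) %.1f"%tuple(1e3*(P-prev)*[1,-1]))
    prev=P
E
```

```text
6.4667 [0.5582 0.0492 0.0856] [ 1.2375 -1.4492  1.0088] 0.22193160684671628
[[ 0.9929  0.0008  0.1186]
 [-0.1186 -0.0002  0.9929]
 [ 0.0008 -1.     -0.0001]]
0.15 dx_tool -7.3 dy_tool(down) -15.1
0.29 dx_tool -5.0 dy_tool(down) -16.0
0.44 dx_tool -2.6 dy_tool(down) -16.6
0.58 dx_tool -0.2 dy_tool(down) -16.8
0.73 dx_tool 2.2 dy_tool(down) -16.6
0.88 dx_tool 4.6 dy_tool(down) -16.1
1.02 dx_tool 6.9 dy_tool(down) -15.3
1.17 dx_tool 9.1 dy_tool(down) -14.1
1.32 dx_tool 11.1 dy_tool(down) -12.6
1.46 dx_tool 12.8 dy_tool(down) -10.9
1.61 dx_tool 14.2 dy_tool(down) -8.9
1.75 dx_tool 15.4 dy_tool(down) -6.7
1.9 dx_tool 16.2 dy_tool(down) -4.4
```

Call:
{"method": "step_arm", "body": {
  "plan": [
    [[0,0,0],[-0.0037,-0.0076,0],1],
    [[0,0,0],[-0.0037,-0.0076,0],1],
    [[0,0,0],[-0.0025,-0.008,0],1],
    [[0,0,0],[-0.0025,-0.008,0],1],
    [[0,0,0],[0,0,0],1]
  ]
}}

```text
time: 6.88
tool_pos: [0.5456, 0.0507, 0.1186]
eef_rot: [-0.706, 0.706, -0.041, 0.043]
contact_force: [2.4, -3.1, -0.9]
width: 0.217
```

Call:
{"method": "step_arm", "body": {
  "plan": [
    [[0,0,0],[-0.0026,-0.0166,0],1],
    [[0,0,0],[-0.0002,-0.0168,0],1],
    [[0,0,0],[0.0022,-0.0166,0],1],
    [[0,0,0],[0.0046,-0.0161,0],1],
    [[0,0,0],[0,0,0],1]
  ]
}}

```text
time: 7.3
tool_pos: [0.5493, 0.0503, 0.185]
eef_rot: [-0.706, 0.706, -0.042, 0.042]
contact_force: [-2.9, -1.8, 0.4]
width: 0.22
```

```bash
python3 - <<'E'
from h import *
s=arm.state();print(s["time"],s["tool_pos"],s["contact_force"],s["width"])
p=optics.get_image("wrist");save(p,"w4");cv2.imwrite("pics/w4b.png",p["frame"][:,:,::-1])
E
```

```text
7.3 [0.5493 0.0503 0.185 ] [-2.9071 -1.7993  0.357 ] 0.2204465165553651
```

View pics/w4b.png

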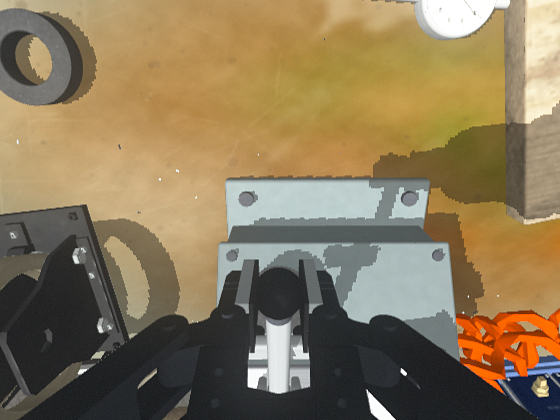

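The ball is held at (279,292) and the lever is coming up. I'll continue the arc.

Call:
{"method": "step_arm", "body": {
  "plan": [
    [[0,0,0],[0.0069,-0.0153,0],1],
    [[0,0,0],[0.0091,-0.0141,0],1],
    [[0,0,0],[0.0111,-0.0126,0],1],
    [[0,0,0],[0.0128,-0.0109,0],1],
    [[0,0,0],[0,0,0],1]
  ]
}}

```text
time: 7.77
tool_pos: [0.5942, 0.045, 0.2342]
eef_rot: [0.706, -0.706, 0.039, -0.046]
contact_force: [8.7, -3.6, -14.9]
width: 0.098
```

Call:
{"method": "step_arm", "body": {
  "plan": [
    [[0,0,0],[0.0142,-0.0089,0],1],
    [[0,0,0],[0.0154,-0.0067,0],1],
    [[0,0,0],[0.0162,-0.0044,0],1],
    [[0,0,0],[0,0,0],1],
    [[0,0,0],[0,0,0],1]
  ]
}}

```text
time: 8.18
tool_pos: [0.6343, 0.0405, 0.2539]
eef_rot: [0.706, -0.706, 0.043, -0.041]
contact_force: [-0.3, -0.6, -0.8]
width: -0.003
```

```bash
python3 - <<'E'
from h import *
s=arm.state();print(s["time"],s["tool_pos"],s["contact_force"],s["width"])
H=np.array([.656,.037,.1485]); d=s["tool_pos"]+[0,0,.006]-H; u=np.hypot(d[0]*.993-d[1]*.118,0); 
x=d[0]*.993-d[1]*.118; print("elev h",np.arctan2(d[2],-x)+np.radians(30),np.hypot(x,d[2]))
E
```

```text
8.1833 [0.6343 0.0405 0.2539] [-0.2631 -0.5802 -0.7733] -0.003124019084062096
elev h 1.8994168924684875 0.11359465314230727
```

The grip slipped. I'll look for the ball.

```bash
python3 - <<'E'
from h import *
s=arm.state()
ps=[optics.get_image(n) for n in("scene","top")]
r=[]
for p in ps:
    m=mark_of(p,"lever_ball"); print([(np.round(a["location"],1),a["conf"]) for a in m[:2]])
    if m: r.append(ray(p,m[0]["location"]))
print(tri(r) if len(r)>1 else "")
a=cv2.resize(ps[0]["frame"][120:260,200:360,::-1],(640,560)); b=cv2.resize(ps[1]["frame"][120:240,200:340,::-1],(653,560))
cv2.imwrite("pics/c5.png",np.hstack([a,b])[:, :1293]); im=cv2.imread("pics/c5.png"); cv2.imwrite("pics/c5.png",cv2.resize(im,(800,346)))
E
```

```text
[(array([287.3, 163.3]), 0.64)]
[(array([279.4, 191. ]), 0.53)]
(array([0.5863, 0.0432, 0.2413]), [np.float64(2.7), np.float64(2.7)])
```

View pics/c5.png

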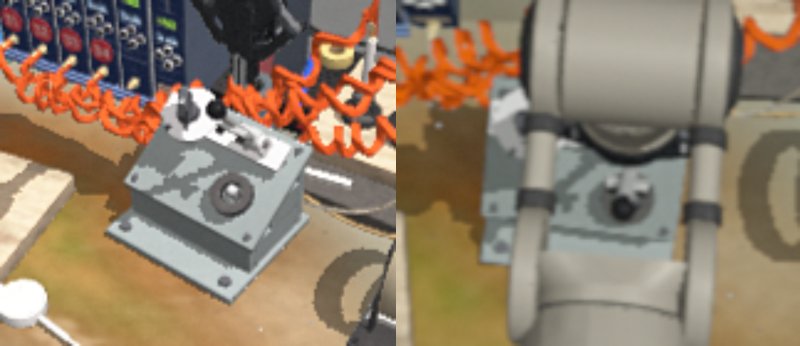

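The views show the lever standing at about 1.45 rad, with the ball near (0.586, 0.043, 0.241) and the ring still on its peg. I'll push it the rest of the way with closed fingers from the robot side.

Call:
{"method": "step_arm", "body": {
  "plan": [
    [[0,0,0],[0,-0.035,0],1],
    [[0,0,0],[0,-0.03,0],1],
    [[0,0,0],[-0.035,0,0],1],
    [[0,0,0],[-0.035,0,0],1],
    [[0,0,0],[-0.03,0,0],1]
  ]
}}

```text
time: 8.8
tool_pos: [0.5333, 0.0524, 0.3207]
eef_rot: [0.706, -0.706, 0.042, -0.042]
contact_force: [0.1, 0.7, -0.2]
width: 0.004
```

Call:
{"method": "step_arm", "body": {
  "plan": [
    [[0,0,0],[0,0.035,-0.003],1],
    [[0,0,0],[0,0.037,0],1],
    [[0,0,0],[0.015,0,0],1],
    [[0,0,0],[0.015,0,0],1],
    [[0,0,0],[0.01,0,0],1]
  ]
}}

```text
time: 9.22
tool_pos: [0.5738, 0.0447, 0.248]
eef_rot: [0.706, -0.706, 0.043, -0.041]
contact_force: [-2.7, 0.2, 1.9]
width: 0.001
```

Call:
{"method": "step_arm", "body": {
  "plan": [
    [[0,0,0],[0.01,0,0],1],
    [[0,0,0],[0.01,0,0],1],
    [[0,0,0],[0.01,0,0],1],
    [[0,0,0],[0.007,0,0],1],
    [[0,0,0],[0,0,0],1]
  ]
}}

```text
time: 9.63
tool_pos: [0.6119, 0.0399, 0.2484]
eef_rot: [0.706, -0.706, 0.042, -0.042]
contact_force: [-1.2, 0.5, -0.1]
width: -0.0
```

Call:
{"method": "step_arm", "body": {
  "plan": [
    [[0,0,0],[0.003,0,0],1],
    [[0,0,0],[0.003,0,0],1],
    [[0,0,0],[0,0,0],1]
  ]
}}

```text
time: 9.88
tool_pos: [0.6132, 0.0399, 0.2484]
eef_rot: [0.706, -0.706, 0.045, -0.038]
contact_force: [-17.2, 2.2, 6.9]
width: -0.002
```

Contact with the stop is at 17 N, so the lever is fully open. I'll back off and tilt 30° to face the slope, opening the gripper.

Call:
{"method": "step_arm", "body": {
  "plan": [
    [[0,0,0],[-0.03,0,0],1],
    [[0,0,0],[-0.035,0,0],1],
    [[0,0,0],[-0.035,0,0],-1],
    [[0,0,-6],[0,0,0],-1],
    [[0,0,-6],[0,0,0],-1]
  ]
}}

```text
time: 10.3
tool_pos: [0.5173, 0.0513, 0.2492]
eef_rot: [-0.697, 0.706, 0.034, 0.117]
contact_force: [1.0, 0.7, 0.3]
width: 0.416
```

Call:
{"method": "step_arm", "body": {
  "plan": [
    [[0,0,-6],[0,0,0],-1],
    [[0,0,-6],[0,0,0],-1],
    [[0,0,-6],[0,0,0],-1],
    [[0,0,0],[0,0,0],-1],
    [[0,0,0],[0,0,0],-1]
  ]
}}

```text
time: 10.72
tool_pos: [0.5168, 0.0513, 0.2485]
eef_rot: [-0.671, 0.693, 0.141, 0.222]
contact_force: [0.7, -0.9, 0.8]
width: 1.0
```

```bash
python3 - <<'E'
from data import *
s=arm.state();p=optics.get_image("wrist");save(p,"w6")
im=cv2.resize(p["frame"][:,:,::-1],(800,600))
v=np.array([.656,.037,.1485,np.radians(-6.8)])
H=fx(v);He=np.array(p["hand_eye"]);R=rot(s).as_matrix()
M["ring_top"]=[-.06,0,-.019]
for k in list(M)+["index_mark","pointer_tip"]:
    m=mark_of(p,k) if k!="ring_top" else []
    if k in M:
        X=v[:3]+H.apply(M[k]); 
        if k=="lever_ball": X=v[:3]+H.apply([.115*.323,0,.115*.946])
        c_=He[:3,:3].T@(R.T@(X-s["tool_pos"])-He[:3,3]); u=c_[:2]/c_[2]*p["fx"]+[p["cx"],p["cy"]]
        cv2.circle(im,tuple(int(a*800/560) for a in u),3,(0,0,255),1)
    else: u=0
    print(k,u,[(np.round(a["location"],1),round(a["conf"],2)) for a in m[:1]])
cv2.imwrite("pics/w6b.png",im)
print(repr(s["tool_pos"]),repr(s["eef_rot"]),s["time"],s["contact_force"])
Rt=tool(-6.8,30); n=-Rt.as_matrix()[:,1]; rc=v[:3]+H.apply(M["ring_centre"]); print(rc,n)
go(Rt,rc+.1*n,s)
E
```

```text
lever_ball [282.7836 389.9409] [(array([285.5, 392.2]), 0.57)]
lever_hinge [281.6109 263.1242] [(array([282.3, 263.7]), 0.67)]
nut_grip [386.1176 265.34  ] []
peg_tip [281.7794 198.0491] [(array([280.2, 199.2]), 0.96)]
ring_centre [281.6577 194.0646] [(array([280.7, 192. ]), 0.73)]
ring_top [281.7198 196.0999] []
index_mark 0 [(array([403. , 233.9]), 0.97)]
pointer_tip 0 [(array([372.7, 237.7]), 0.91)]
array([0.5168, 0.0513, 0.2485]) array([-0.6713,  0.6929,  0.1413,  0.2221]) 10.7167 [ 0.6901 -0.8688  0.8113]
[0.6171 0.0416 0.0964] [-0.4965  0.0592  0.866 ]
turn [ 0.0003  0.0182 -0.1658] | shift before-turn axes (mm) [11.3907 82.0719  2.2681] | after-turn axes [11.1524 82.1045  2.2712] t 10.72
```

View pics/w6b.png

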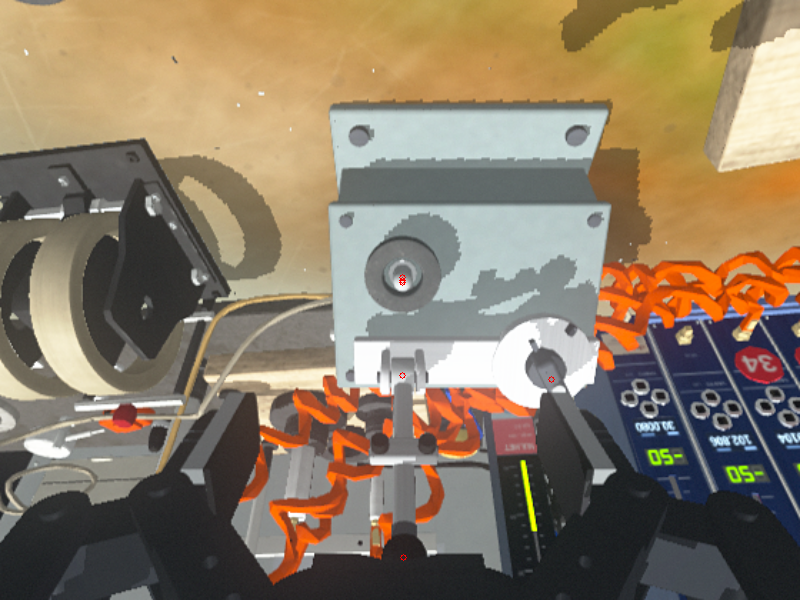

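The picture confirms the lever is fully open and the ring is on its peg at (402,274). The model marks agree within about 2 px, and the ring hangs about 3 mm downslope. I'll approach along the face normal.

Call:
{"method": "step_arm", "body": {
  "plan": [
    [[0,0,-0.1],[0.004,0.028,0.0012],-1],
    [[0,0,0],[0.004,0.028,0.0011],-1],
    [[0,0,0],[0,0.026,0],-1],
    [[0,0,0],[0,0.03,0],-1],
    [[0,0,0],[0,0.025,0],-1]
  ]
}}

```text
time: 11.53
tool_pos: [0.5942, 0.0443, 0.1323]
eef_rot: [-0.671, 0.693, 0.142, 0.224]
contact_force: [0.0, 0.2, -0.9]
width: 1.004
```

Call:
{"method": "step_arm", "body": {
  "plan": [
    [[0,0,0],[0,0.015,0],-1],
    [[0,0,0],[0,0,0],-1],
    [[0,0,0],[0,0,0],-1],
    [[0,0,0],[0,0,0],-1]
  ]
}}

```text
time: 11.87
tool_pos: [0.6021, 0.0439, 0.1239]
eef_rot: [-0.671, 0.693, 0.142, 0.223]
contact_force: [0.2, -0.1, -0.1]
width: 0.997
```

```bash
python3 - <<'E'
from data import *
s=arm.state();p=optics.get_image("wrist");save(p,"w7")
v=np.array([.656,.037,.1485,np.radians(-6.8)]);H=fx(v);Rt=tool(-6.8,30);rc=v[:3]+H.apply([-.063,0,-.0255])
print(s["tool_pos"],s["contact_force"]);go(Rt,rc,s)
cv2.imwrite("pics/w7b.png",p["frame"][:,:,::-1])
E
```

```text
[0.6021 0.0439 0.1239] [ 0.21   -0.0787 -0.1377]
turn [ 0.0444 -0.01   -0.054 ] | shift before-turn axes (mm) [-3.5817 31.4021 -0.4521] | after-turn axes [-3.6113 31.3984 -0.4758] t 11.87
```

View pics/w7b.png

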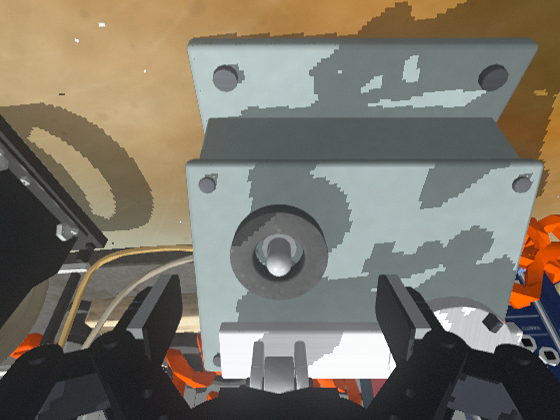

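The ring at (279,252) lies midway between the pads and its range matches. I'll go down 31 mm and close.

Call:
{"method": "step_arm", "body": {
  "plan": [
    [[0,0,0],[-0.0045,0.015,0],-1],
    [[0,0,0],[0,0.01,0],-1],
    [[0,0,0],[0,0.0065,0],-1],
    [[0,0,0],[0,0,0],-1],
    [[0,0,0],[0,0,0],1]
  ]
}}

```text
time: 12.33
tool_pos: [0.6182, 0.0441, 0.1032]
eef_rot: [-0.671, 0.696, 0.135, 0.217]
contact_force: [-1.0, 1.0, -0.5]
width: 0.882
```

Call:
{"method": "step_arm", "body": {
  "plan": [
    [[0,0,0],[0,0,0],1],
    [[0,0,0],[0,0,0],1],
    [[0,0,0],[0,0,0],1],
    [[0,0,0],[0,0,0],1],
    [[0,0,0],[0,0,0],1]
  ]
}}

```text
time: 12.75
tool_pos: [0.6177, 0.0444, 0.1037]
eef_rot: [-0.671, 0.696, 0.135, 0.217]
contact_force: [-5.3, 2.4, 5.2]
width: 0.553
```

Call:
{"method": "step_arm", "body": {
  "plan": [
    [[0,0,0],[0,-0.006,0],1],
    [[0,0,0],[0,-0.006,0],1],
    [[0,0,0],[0,0,0],1]
  ]
}}

```text
time: 13.0
tool_pos: [0.6122, 0.0449, 0.1147]
eef_rot: [-0.671, 0.696, 0.135, 0.217]
contact_force: [-0.7, 0.8, -1.3]
width: 0.551
```

```bash
python3 - <<'E'
from data import *
s=arm.state();p=optics.get_image("wrist");save(p,"w8")
v=np.array([.656,.037,.1485,np.radians(-6.8)]);H=fx(v);Rt=tool(-6.8,30);rc=v[:3]+H.apply([-.063,0,-.0255])
print(s["q"],s["tool_pos"],s["contact_force"],s["width"]);go(Rt,rc,s)
cv2.imwrite("pics/w8b.png",cv2.resize(p["frame"][150:420,100:460,::-1],(720,540)))
m=mark_of(p,"ring_centre");print(m[:1],mark_of(p,"peg_tip")[:1])
E
```

```text
[-0.0272  0.4594  1.8799 -0.1659  0.3032 -1.332 ] [0.6122 0.0449 0.1147] [-0.6824  0.8236 -1.2594] 0.5512909394957031
turn [ 0.2924 -0.0109 -1.0509] | shift before-turn axes (mm) [-7.2429 18.5654 -2.5237] | after-turn axes [-7.5825 18.4163 -2.6166] t 13.0
[] [{'location': [275.0, 277.2], 'conf': 0.78}]
```

View pics/w8b.png

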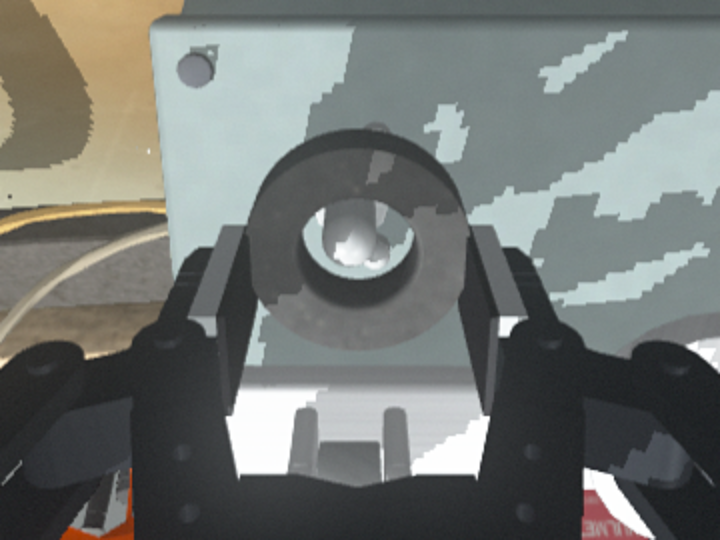

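The ring is held level between the pads and is clearing the peg, which shows through the bore at (350,240). Joint 5 is near its limit, so I'll withdraw along the normal and then turn upright.

Call:
{"method": "step_arm", "body": {
  "plan": [
    [[0,0,0],[0,-0.008,0],1],
    [[0,0,0],[0,-0.012,0],1],
    [[0,0,0],[0,-0.018,0],1],
    [[0,0,0],[0,-0.025,0],1],
    [[0,0,0],[0,-0.025,0],1]
  ]
}}

```text
time: 13.57
tool_pos: [0.5692, 0.0503, 0.1909]
eef_rot: [-0.671, 0.696, 0.134, 0.217]
contact_force: [0.9, -0.0, -1.3]
width: 0.548
```

Call:
{"method": "step_arm", "body": {
  "plan": [
    [[0,0,0],[0,-0.025,0],1],
    [[0,0,0],[0,-0.012,0],1],
    [[0,0,5.8],[0,0,0],1],
    [[0,0,5.8],[0,0,0],1],
    [[0,0,5.8],[0,0,0],1]
  ]
}}

```text
time: 13.98
tool_pos: [0.5519, 0.053, 0.2247]
eef_rot: [-0.697, 0.708, 0.027, 0.112]
contact_force: [0.9, 0.7, -2.1]
width: 0.547
```

Call:
{"method": "step_arm", "body": {
  "plan": [
    [[0,0,5.8],[0,0,0],1],
    [[0,0,5.8],[0,0,0],1],
    [[0,0,0],[0,0,0],1],
    [[0,0,0],[0,0,0],1]
  ]
}}

```text
time: 14.32
tool_pos: [0.5531, 0.0524, 0.2223]
eef_rot: [-0.704, 0.707, -0.043, 0.043]
contact_force: [-0.6, 0.5, -2.1]
width: 0.549
```

```bash
python3 - <<'E'
from data import *
s=arm.state();print(s["q"],s["tool_pos"],s["contact_force"],s["width"],rot(s).as_matrix())
pt=optics.get_image("top")
C=[]
for u in [(175,287),(290,276),(296,374),(180,384)]:
    o,d=ray(pt,np.array(u)/800*560); C.append((o+d*(.028-o[2])/d[2])[:2])
C=np.array(C);c=C.mean(0);print(C,c,np.linalg.norm(np.diff(C,axis=0),axis=1))
m=mark_of(pt,"board_top"); print(m[:1]); 
if m: o,d=ray(pt,m[0]["location"]);print(o+d*(.028-o[2])/d[2])
go(tool(-6.8),[c[0]-.015,c[1]-.025,.12],s)
E
```

```text
[-0.0411  0.4148  1.4698 -0.0046  1.2578 -1.4888] [0.5531 0.0524 0.2223] [-0.5889  0.491  -2.0675] 0.5486993773804688 [[ 0.9926 -0.0009  0.1214]
 [-0.1214 -0.0043  0.9926]
 [-0.0004 -1.     -0.0044]]
[[0.5806 0.4892]
 [0.6079 0.2602]
 [0.413  0.2409]
 [0.3882 0.4689]] [0.4974 0.3648] [0.2307 0.1959 0.2293]
[{'location': [165.2, 227.3], 'conf': 0.63}]
[0.5078 0.3638 0.028 ]
turn [ 0.2518 -0.1728 -0.0229] | shift before-turn axes (mm) [-105.0344  101.0959  277.1511] | after-turn axes [-104.2392  102.2717  277.0199] t 14.32
```

Call:
{"method": "step_arm", "body": {
  "plan": [
    [[0.25,0,0],[-0.012,0,0.02],1],
    [[0,0,0],[-0.012,0,0.03],1],
    [[0,0,0],[-0.012,0,0.033],1],
    [[0,0,0],[-0.012,0,0.033],1],
    [[0,0,0],[-0.012,0,0.033],1]
  ]
}}

```text
time: 14.83
tool_pos: [0.5095, 0.2091, 0.2236]
eef_rot: [0.706, -0.706, 0.043, -0.043]
contact_force: [0.5, -0.9, -1.9]
width: 0.547
```

Call:
{"method": "step_arm", "body": {
  "plan": [
    [[0,0,0],[-0.012,0,0.033],1],
    [[0,0,0],[-0.012,0.005,0.033],1],
    [[0,0,0],[-0.01,0.01,0.03],1],
    [[0,0,0],[-0.01,0.015,0.02],1],
    [[0,0,0],[0,0.02,0.012],1]
  ]
}}

```text
time: 15.25
tool_pos: [0.4807, 0.3432, 0.1744]
eef_rot: [0.707, -0.705, 0.041, -0.042]
contact_force: [0.6, 0.6, -1.8]
width: 0.551
```

Call:
{"method": "step_arm", "body": {
  "plan": [
    [[0,0,0],[0,0.025,0],1],
    [[0,0,0],[0,0.025,0],1],
    [[0,0,0],[0,0.025,0],1],
    [[0,0,0],[0,0.02,0],1],
    [[0,0,0],[0,0,0],1]
  ]
}}

```text
time: 15.67
tool_pos: [0.4793, 0.3388, 0.0746]
eef_rot: [-0.705, 0.707, -0.045, 0.04]
contact_force: [-0.4, -0.6, -2.3]
width: 0.549
```

```bash
python3 - <<'E'
from data import *
s=arm.state();print(s["tool_pos"],s["contact_force"],s["width"])
go(tool(-6.8),[.485,.34,.045],s)
E
```

```text
[0.4793 0.3388 0.0746] [-0.3596 -0.6123 -2.27  ] 0.5491439662774916
turn [ 0.2134 -0.1213 -0.3952] | shift before-turn axes (mm) [ 5.6944 29.5226  1.9522] | after-turn axes [ 5.4946 29.5682  1.8304] t 15.67
```

Call:
{"method": "step_arm", "body": {
  "plan": [
    [[0,0,-0.3],[0,0.012,0],1],
    [[0,0,0],[0,0.008,0],1],
    [[0,0,0],[0,0.004,0],1],
    [[0,0,0],[0,0.002,0],1],
    [[0,0,0],[0,0,0],1]
  ]
}}

```text
time: 16.08
tool_pos: [0.4826, 0.3402, 0.0525]
eef_rot: [0.706, -0.706, 0.042, -0.044]
contact_force: [-0.4, 0.7, -1.2]
width: 0.548
```

Call:
{"method": "step_arm", "body": {
  "plan": [
    [[0,0,0],[0,0.002,0],1],
    [[0,0,0],[0,0.002,0],1],
    [[0,0,0],[0,0,0],1]
  ]
}}

```text
time: 16.33
tool_pos: [0.4826, 0.3401, 0.0481]
eef_rot: [-0.706, 0.706, -0.042, 0.044]
contact_force: [0.5, -0.3, -1.0]
width: 0.549
```

Call:
{"method": "step_arm", "body": {
  "plan": [
    [[0,0,0],[0,0.002,0],1],
    [[0,0,0],[0,0.001,0],1],
    [[0,0,0],[0,0,0],1]
  ]
}}

```text
time: 16.58
tool_pos: [0.4825, 0.3401, 0.0448]
eef_rot: [-0.706, 0.706, -0.042, 0.044]
contact_force: [0.1, -0.7, -1.5]
width: 0.549
```

Call:
{"method": "step_arm", "body": {
  "plan": [
    [[0,0,0],[0,0.0015,0],1],
    [[0,0,0],[0,0,0],1]
  ]
}}

```text
time: 16.75
tool_pos: [0.4825, 0.3401, 0.0433]
eef_rot: [-0.706, 0.706, -0.042, 0.044]
contact_force: [0.0, 0.5, -1.2]
width: 0.552
```

Call:
{"method": "step_arm", "body": {
  "plan": [
    [[0,0,0],[0,0.002,0],1],
    [[0,0,0],[0,0,0],1]
  ]
}}

```text
time: 16.92
tool_pos: [0.4827, 0.3402, 0.0415]
eef_rot: [-0.706, 0.706, -0.042, 0.044]
contact_force: [-0.8, 0.1, -0.6]
width: 0.551
```

Call:
{"method": "step_arm", "body": {
  "plan": [
    [[0,0,0],[0,0.002,0],1],
    [[0,0,0],[0,0,0],1]
  ]
}}

```text
time: 17.08
tool_pos: [0.4829, 0.3403, 0.041]
eef_rot: [0.706, -0.706, 0.041, -0.044]
contact_force: [-1.7, -2.6, 9.4]
width: 0.554
```

Call:
{"method": "step_arm", "body": {
  "plan": [
    [[0,0,0],[0,0,0],-1],
    [[0,0,0],[0,0,0],-1],
    [[0,0,0],[0,0,0],-1],
    [[0,0,0],[0,0,0],-1],
    [[0,0,0],[0,-0.01,0],-1]
  ]
}}

```text
time: 17.5
tool_pos: [0.4815, 0.3395, 0.048]
eef_rot: [-0.705, 0.707, -0.043, 0.043]
contact_force: [-0.6, -0.3, 0.2]
width: 1.003
```

Call:
{"method": "step_arm", "body": {
  "plan": [
    [[0,0,0],[0,-0.02,0],-1],
    [[0,0,0],[0,-0.035,0],-1],
    [[0,0,0],[0,-0.04,0],-1],
    [[0,0,0],[0,-0.04,0],-1],
    [[0,0,0],[0,-0.04,0],-1]
  ]
}}

```text
time: 17.92
tool_pos: [0.4816, 0.34, 0.2272]
eef_rot: [-0.706, 0.706, -0.042, 0.044]
contact_force: [2.4, 0.5, 0.1]
width: 1.004
```

```bash
python3 - <<'E'
from data import *
s=arm.state();p=optics.get_image("wrist");save(p,"w9")
cv2.imwrite("pics/w9b.png",p["frame"][:,:,::-1])
print(s["tool_pos"],s["q"],s["contact_force"],[(m["location"],m["conf"]) for m in mark_of(p,"ring_centre")[:2]])
v=np.array([.656,.037,.1485,np.radians(-6.8)]);H=fx(v)
s6={"tool_pos":np.array([0.5168,0.0513,0.2485]),"eef_rot":np.array([-0.6713,0.6929,0.1413,0.2221])}
for z in(-.006,-.010,-.014):
  for k,u in(("ptr",(372.7,237.7)),("idx",(403,233.9)),("ptr_hand",(531/1.4286,342/1.4286)),("bartop_end",(0,0)))[:3]:
    o,d=ray(p,u,s6); o=H.inv().apply(o-v[:3]);d=H.inv().apply(d); X=o+d*(z-o[2])/d[2]; X[1]-=.097
    print(z,k,1e3*X,"r",1e3*np.hypot(X[0],X[1]),"ang",np.degrees(np.arctan2(X[1],X[0])))
n=H.apply([0,0,1]); ng=v[:3]+H.apply([0,.097,.004]); print("nut",ng,n)
E
```

```text
[0.4816 0.34   0.2272] [ 0.4859  0.4708  1.3652 -0.0021  1.3027 -0.963 ] [2.3881 0.4746 0.0686] [([279.6, 174.2], 0.91)]
-0.006 ptr [-23.2381 -12.2282  -6.    ] r 26.259055386578076 ang -152.24595420343542
-0.006 idx [-27.139  15.583  -6.   ] r 31.294620360475367 ang 150.1358934970494
-0.006 ptr_hand [-21.5058 -13.0132  -6.    ] r 25.136523780272125 ang -148.82184179726517
-0.01 ptr [-21.4365 -11.0293 -10.    ] r 24.107462511315063 ang -152.77360106763567
-0.01 idx [-25.3905  17.1606 -10.    ] r 30.645808491739817 ang 145.9465015028686
-0.01 ptr_hand [-19.6807 -11.825  -10.    ] r 22.959954539325096 ang -149.0007243550581
-0.014 ptr [-19.6349  -9.8305 -14.    ] r 21.958314722187094 ang -153.4045963257002
-0.014 idx [-23.6421  18.7383 -14.    ] r 30.167367229817355 ang 141.60027051308725
-0.014 ptr_hand [-17.8555 -10.6368 -14.    ] r 20.783655972974994 ang -149.21707171251762
nut [0.6655 0.1336 0.152 ] [-0.4965  0.0592  0.866 ]
```

View pics/w9b.png

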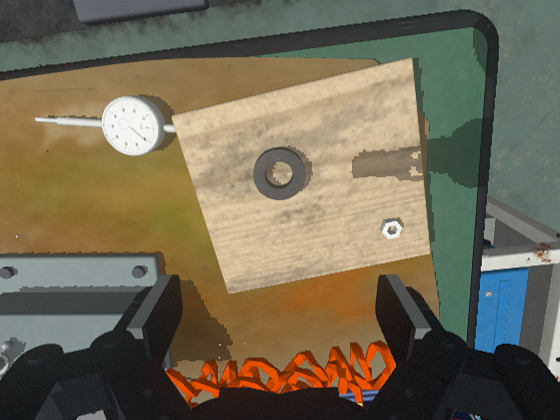

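The ring lies flat at (279,174) on the board, clear of the hex nut at (391,229), and nothing else has moved. Next is the nut: its bar stands about 28° off the slope line and has to turn about 60° clockwise.

```bash
python3 - <<'E'
from data import *
v=np.array([.656,.037,.1485,np.radians(-6.8)]);H=fx(v);n=H.apply([0,0,1]); ng=v[:3]+H.apply([0,.097,.004])
go(tool(-6.8,30,-28),ng+.1*n)
E
```

```text
turn [ -7.53   -27.6561 -28.4334] | shift before-turn axes (mm) [ 154.6932   -4.67   -184.9823] | after-turn axes [  33.2533   72.2928 -227.68  ] t 18.02
```

Call:
{"method": "step_arm", "body": {
  "plan": [
    [[0,0,0],[0.026,-0.001,-0.031],0],
    [[0,0,0],[0.026,-0.001,-0.031],0],
    [[0,0,0],[0.026,-0.001,-0.031],0],
    [[0,0,0],[0.026,-0.001,-0.031],0],
    [[0,0,0],[0.026,-0.001,-0.031],0]
  ]
}}

```text
time: 18.43
tool_pos: [0.5928, 0.169, 0.2304]
eef_rot: [-0.706, 0.706, -0.042, 0.044]
contact_force: [0.9, 0.2, 0.5]
width: 0.504
```

Call:
{"method": "step_arm", "body": {
  "plan": [
    [[0,0,0],[0.025,0,-0.03],0],
    [[-1.255,-4.61,-4.74],[0,0,0],0],
    [[-1.255,-4.61,-4.74],[0,0,0],0],
    [[-1.255,-4.61,-4.74],[0,0,0],0],
    [[-1.255,-4.61,-4.74],[0,0,0],0]
  ]
}}

```text
time: 18.85
tool_pos: [0.6136, 0.1376, 0.2305]
eef_rot: [-0.654, 0.731, 0.188, 0.044]
contact_force: [0.6, -0.2, -0.6]
width: 0.504
```

Call:
{"method": "step_arm", "body": {
  "plan": [
    [[-1.255,-4.61,-4.74],[0,0,0],0],
    [[-1.255,-4.61,-4.74],[0,0,0],0],
    [[0,0,0],[0,0,0],0],
    [[0,0,0],[0,0,0],0],
    [[0,0,0],[0,0,0],0]
  ]
}}

```text
time: 19.27
tool_pos: [0.6142, 0.1378, 0.231]
eef_rot: [-0.616, 0.729, 0.295, 0.044]
contact_force: [0.4, 0.5, 0.4]
width: 0.503
```

```bash
python3 - <<'E'
from data import *
v=np.array([.656,.037,.1485,np.radians(-6.8)]);H=fx(v);n=H.apply([0,0,1]); ng=v[:3]+H.apply([0,.097,.004])
s=arm.state();p=optics.get_image("wrist");save(p,"w10"); print(s["tool_pos"],s["q"],s["contact_force"],s["width"])
go(tool(-6.8,30,-28),ng,s)
He=np.array(p["hand_eye"]);R=rot(s).as_matrix()
def prj(X):
    c=He[:3,:3].T@(R.T@(X-s["tool_pos"])-He[:3,3]); return c[:2]/c[2]*p["fx"]+[p["cx"],p["cy"]]
print("pred nut",prj(ng),"ball",prj(v[:3]+H.apply([.037,0,.109])))
for k in("nut_grip","pointer_tip","index_mark","lever_ball"):
    m=mark_of(p,k)[:1]
    print(k,[(np.round(a["location"],1),round(a["conf"],2)) for a in m])
    if m and k in("pointer_tip","index_mark"):
        o,d=ray(p,m[0]["location"],s); o=H.inv().apply(o-v[:3]);d=H.inv().apply(d); X=o+d*(-.007-o[2])/d[2]; X[1]-=.097; print(1e3*X,np.hypot(X[0],X[1]),np.degrees(np.arctan2(X[1],X[0])))
    if m and k=="nut_grip":
        o,d=ray(p,m[0]["location"],s); o=H.inv().apply(o-v[:3]);d=H.inv().apply(d); print("nut err mm",1e3*((o+d*(.004-o[2])/d[2])-[0,.097,.004]))
E
```

```text
[0.6142 0.1378 0.231 ] [ 0.1696  0.3331  1.6861 -0.2457  0.6454 -1.6097] [0.3995 0.5341 0.408 ] 0.5032621711958443
turn [ 0.05    0.0744 -0.8233] | shift before-turn axes (mm) [ 6.6167 94.0931 -0.612 ] | after-turn axes [ 5.2649 94.1779 -0.6865] t 19.27
pred nut [278.305  224.5398] ball [ 23.5624 289.1927]
nut_grip [(array([280. , 224.9]), 0.72)]
nut err mm [-0.3245  1.1849  0.    ]
pointer_tip [(array([276.1, 183.1]), 0.86)]
[-23.3515 -14.2791  -7.    ] 0.027371280244368405 -148.55489597661878
index_mark [(array([316.4, 197.2]), 0.83)]
[-27.8115  16.2794  -7.    ] 0.03222576726473257 149.6575008656535
lever_ball [(array([ 23.9, 292.1]), 0.84)]
```

The nut estimate agrees within 1.2 mm: pointer about -150°, index about +150°, so about 60° to turn. I'll go down and grip.

Call:
{"method": "step_arm", "body": {
  "plan": [
    [[0,-2,-0.8],[0,0,0],0],
    [[0,0,0],[0.0055,0.025,0],0],
    [[0,0,0],[0,0.03,0],0],
    [[0,0,0],[0,0.025,0],0],
    [[0,0,0],[0,0.012,0],0]
  ]
}}

```text
time: 19.93
tool_pos: [0.6637, 0.134, 0.1495]
eef_rot: [-0.611, 0.727, 0.311, 0.034]
contact_force: [0.0, 0.2, -0.4]
width: 0.503
```

Call:
{"method": "step_arm", "body": {
  "plan": [
    [[0,0,0],[0,0,0],0],
    [[0,0,0],[0,0,0],0],
    [[0,0,0],[0,0,0],0]
  ]
}}

```text
time: 20.18
tool_pos: [0.6638, 0.1348, 0.1543]
eef_rot: [-0.61, 0.727, 0.313, 0.036]
contact_force: [1.0, -0.1, -0.4]
width: 0.504
```

```bash
python3 - <<'E'
from data import *
v=np.array([.656,.037,.1485,np.radians(-6.8)]);H=fx(v);ng=v[:3]+H.apply([0,.0975,.004])
s=arm.state();print(s["tool_pos"],s["q"],s["contact_force"],s["width"]);go(tool(-6.8,30,-30),ng,s)
E
```

```text
[0.6638 0.1348 0.1543] [ 0.1462  0.4983  1.6687 -0.2877  0.4813 -1.6112] [ 1.0156 -0.1084 -0.4397] 0.5039615658246777
turn [0.0579 0.2193 0.0964] | shift before-turn axes (mm) [ 0.0755  2.883  -0.6777] | after-turn axes [ 0.0829  2.8822 -0.6803] t 20.18
```

Call:
{"method": "step_arm", "body": {
  "plan": [
    [[0,0,0],[0,0,0],1],
    [[0,0,0],[0,0,0],1],
    [[0,0,0],[0,0,0],1],
    [[0,0,0],[0,0,0],1],
    [[0,0,0],[0,0,0],1]
  ]
}}

```text
time: 20.6
tool_pos: [0.6639, 0.1342, 0.1549]
eef_rot: [-0.61, 0.727, 0.313, 0.036]
contact_force: [-3.7, -5.1, 5.9]
width: 0.127
```

Call:
{"method": "step_arm", "body": {
  "plan": [
    [[0,0,0],[0,0,0],1],
    [[0,0,0],[0,0,0],1],
    [[0,5,0],[0,0,0],1],
    [[0,5,0],[0,0,0],1],
    [[0,0,0],[0,0,0],1]
  ]
}}

```text
time: 21.02
tool_pos: [0.664, 0.1343, 0.1549]
eef_rot: [-0.636, 0.721, 0.257, 0.101]
contact_force: [-2.4, -3.3, 5.7]
width: 0.125
```

Call:
{"method": "step_arm", "body": {
  "plan": [
    [[0,6.5,0],[0,0,0],1],
    [[0,6.5,0],[0,0,0],1],
    [[0,6.5,0],[0,0,0],1],
    [[0,6.5,0],[0,0,0],1],
    [[0,6.5,0],[0,0,0],1]
  ]
}}

```text
time: 21.43
tool_pos: [0.664, 0.1347, 0.1549]
eef_rot: [0.682, -0.664, -0.069, -0.299]
contact_force: [-2.8, -0.4, 4.7]
width: 0.125
```

Call:
{"method": "step_arm", "body": {
  "plan": [
    [[0,6.5,0],[0,0,0],1],
    [[0,6,0],[0,0,0],1],
    [[0,5,0],[0,0,0],1],
    [[0,0,0],[0,0,0],1],
    [[0,0,0],[0,0,0],1]
  ]
}}

```text
time: 21.85
tool_pos: [0.6641, 0.1348, 0.1549]
eef_rot: [0.685, -0.612, 0.033, -0.394]
contact_force: [-3.5, -0.5, 6.1]
width: 0.125
```

```bash
python3 - <<'E'
from data import *
v=np.array([.656,.037,.1485,np.radians(-6.8)]);H=fx(v);ng=v[:3]+H.apply([0,.0975,.004])
s=arm.state();print(s["tool_pos"],s["q"],s["contact_force"],s["width"]);go(tool(-6.8,30,30),ng,s)
E
```

```text
[0.6641 0.1348 0.1549] [ 0.1461  0.4975  1.6687 -0.288   0.4806 -0.5651] [-3.4987 -0.4617  6.0858] 0.1246676121062453
turn [-0.1141  0.2843  0.1599] | shift before-turn axes (mm) [ 0.1667  3.2989 -0.5635] | after-turn axes [ 0.1787  3.2995 -0.5561] t 21.85
```

Call:
{"method": "step_arm", "body": {
  "plan": [
    [[0,0,0],[0,0,0],0],
    [[0,0,0],[0,0,0],0],
    [[0,0,0],[0,0,0],0],
    [[0,0,0],[0,0,0],0],
    [[0,0,0],[0,-0.02,0],0]
  ]
}}

```text
time: 22.27
tool_pos: [0.6527, 0.1352, 0.1666]
eef_rot: [0.684, -0.614, 0.037, -0.392]
contact_force: [-0.2, -1.1, 0.3]
width: 0.5
```

Call:
{"method": "step_arm", "body": {
  "plan": [
    [[0,0,0],[0,-0.03,0],0],
    [[0,0,0],[0,-0.03,0],0],
    [[0,0,0],[0,-0.025,0],0],
    [[0,0,0],[0,0,0],0],
    [[0,0,0],[0,0,0],0]
  ]
}}

```text
time: 22.68
tool_pos: [0.6116, 0.1412, 0.2454]
eef_rot: [0.685, -0.611, 0.034, -0.394]
contact_force: [0.4, -1.0, 0.3]
width: 0.5
```

```bash
python3 - <<'E'
from data import *
v=np.array([.656,.037,.1485,np.radians(-6.8)]);H=fx(v)
s=arm.state();p=optics.get_image("wrist");save(p,"w11"); print(s["tool_pos"],s["contact_force"],s["width"],s["time"])
for k in("nut_grip","pointer_tip","index_mark","lever_ball"):
    m=mark_of(p,k)[:1]
    print(k,[(np.round(a["location"],1),round(a["conf"],2)) for a in m])
    if m and k in("pointer_tip","index_mark"):
        o,d=ray(p,m[0]["location"],s); o=H.inv().apply(o-v[:3]);d=H.inv().apply(d); X=o+d*(-.007-o[2])/d[2]; X[1]-=.0975; print(1e3*X,np.hypot(X[0],X[1]),np.degrees(np.arctan2(X[1],X[0])))
cv2.imwrite("pics/w11b.png",cv2.resize(p["frame"][120:330,130:410,::-1],(800,600)))
go(tool(-6.8),[.56,.05,.33],s)
E
```

```text
[0.6116 0.1412 0.2454] [ 0.4166 -0.9738  0.3084] 0.5004025982145629 22.6833
nut_grip [(array([279.6, 207. ]), 0.89)]
pointer_tip [(array([274.7, 170.2]), 0.57)]
[-24.3289  10.3417  -7.    ] 0.026435710699394703 156.97078188596575
index_mark [(array([278.9, 162.3]), 0.62)]
[-27.9575  16.0009  -7.    ] 0.032212595873897035 150.2161898866676
lever_ball []
turn [ -7.8646 -29.052   29.4873] | shift before-turn axes (mm) [ 54.5417 -93.5274 -80.0699] | after-turn axes [-40.4197 -84.6295 -96.6305] t 22.68
```

View pics/w11b.png

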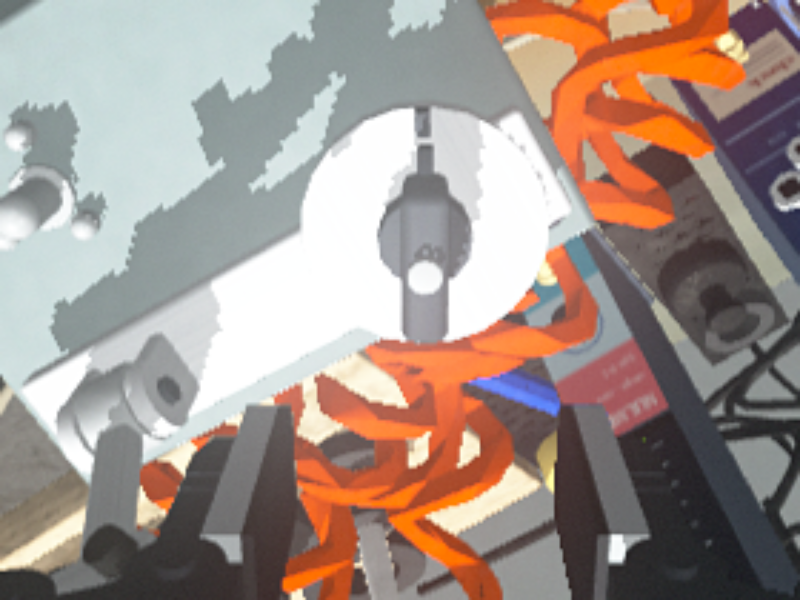

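The pointer at (424,155) lines up with the index mark at (422,122). That was the last picture I'll view. Next I'll return upright and grip the ball from above to bring the lever down.

Call:
{"method": "step_arm", "body": {
  "plan": [
    [[0,0,0],[0,-0.03,0],-1],
    [[0,0,0],[0,-0.03,0],-1],
    [[0,0,0],[0,-0.025,0],-1],
    [[-1.31,-4.84,4.92],[0,0,0],-1],
    [[-1.31,-4.84,4.92],[0,0,0],-1]
  ]
}}

```text
time: 23.35
tool_pos: [0.5682, 0.1469, 0.3188]
eef_rot: [0.704, -0.653, 0.037, -0.277]
contact_force: [0.9, -0.5, -0.5]
width: 0.997
```

Call:
{"method": "step_arm", "body": {
  "plan": [
    [[-1.31,-4.84,4.92],[0,0,0],-1],
    [[-1.31,-4.84,4.92],[0,0,0],-1],
    [[-1.31,-4.84,4.92],[0,0,0],-1],
    [[-1.31,-4.84,4.92],[0,0,0],-1],
    [[0,0,0],[0,0,0],-1]
  ]
}}

```text
time: 23.77
tool_pos: [0.571, 0.1453, 0.3147]
eef_rot: [-0.705, 0.706, -0.045, 0.038]
contact_force: [1.0, 0.4, -1.5]
width: 1.002
```

```bash
python3 - <<'E'
from data import *
s=arm.state();p=optics.get_image("wrist"); print(s["tool_pos"],s["q"])
r=[ray(p,m["location"],s) for m in mark_of(p,"lever_ball")[:1]]
for n in("scene","top"):
    q=optics.get_image(n); m=mark_of(q,"lever_ball")[:1]; r+=[ray(q,a["location"]) for a in m]
print(tri(r) if len(r)>1 else r)
go(tool(-6.8),[.634,.0396,.33],s)
E
```

```text
[0.571  0.1453 0.3147] [ 0.119   0.4288  1.1937  0.0003  1.5289 -1.3342]
(array([0.6378, 0.0332, 0.2609]), [np.float64(0.4), np.float64(0.4)])
turn [ 0.118   0.0619 -0.5514] | shift before-turn axes (mm) [ 74.8434 -15.8017 -97.6204] | after-turn axes [ 75.0983 -15.2812 -97.5074] t 23.77
```

Call:
{"method": "step_arm", "body": {
  "plan": [
    [[0,0,-0.5],[0.019,-0.008,-0.025],-1],
    [[0,0,0],[0.019,-0.007,-0.025],-1],
    [[0,0,0],[0.019,0,-0.025],-1],
    [[0,0,0],[0.019,0,-0.0235],-1],
    [[0,0,0],[0,0.03,0],-1]
  ]
}}

```text
time: 24.48
tool_pos: [0.6371, 0.0342, 0.3086]
eef_rot: [-0.705, 0.707, -0.037, 0.051]
contact_force: [1.3, 0.5, 1.3]
width: 0.998
```

Call:
{"method": "step_arm", "body": {
  "plan": [
    [[0,0,0],[0,0.025,0],-1],
    [[0,0,0],[0,0.01,0],-1],
    [[0,0,0],[0,0,0],-1],
    [[0,0,0],[0,0,0],-1]
  ]
}}

```text
time: 24.82
tool_pos: [0.6331, 0.0395, 0.2687]
eef_rot: [-0.706, 0.706, -0.04, 0.044]
contact_force: [0.0, -0.6, 0.9]
width: 1.001
```

```bash
python3 - <<'E'
from data import *
s=arm.state();p=optics.get_image("wrist");save(p,"w12"); print(s["tool_pos"],s["contact_force"])
print([(m["location"],m["conf"]) for m in mark_of(p,"lever_ball")[:2]])
He=np.array(p["hand_eye"]);R=rot(s).as_matrix();v=np.array([.656,.037,.1485,np.radians(-6.8)]);X=v[:3]+fx(v).apply([.037,0,.109])
c=He[:3,:3].T@(R.T@(X-s["tool_pos"])-He[:3,3]); print("pred",X,c[:2]/c[2]*p["fx"]+[p["cx"],p["cy"]])
g=cv2.cvtColor(p["frame"],cv2.COLOR_RGB2GRAY); 
go(tool(-6.8),X-[0,0,.008],s)
E
```

```text
[0.6331 0.0395 0.2687] [ 0.0126 -0.6128  0.8872]
[([282.8, 284.9], 0.95)]
pred [0.6337 0.0397 0.2614] [281.0094 282.2388]
turn [ 0.0243 -0.0267  0.3638] | shift before-turn axes (mm) [ 0.4664 15.2967  0.2726] | after-turn axes [ 0.5637 15.2935  0.2659] t 24.82
```

Call:
{"method": "step_arm", "body": {
  "plan": [
    [[0,0,0],[0.0015,0.015,0.001],-1],
    [[0,0,0],[0,0,0],1],
    [[0,0,0],[0,0,0],1],
    [[0,0,0],[0,0,0],1],
    [[0,0,0],[0,0,0],1]
  ]
}}

```text
time: 25.33
tool_pos: [0.6353, 0.0399, 0.2539]
eef_rot: [-0.706, 0.706, -0.04, 0.045]
contact_force: [-0.5, 0.7, 0.1]
width: 0.459
```

Call:
{"method": "step_arm", "body": {
  "plan": [
    [[0,0,0],[0,0,0],1],
    [[0,0,0],[0,0,0],1],
    [[0,0,0],[0,0,0],1],
    [[0,0,0],[-0.008,0.0022,0],1],
    [[0,0,0],[-0.008,0.0022,0],1]
  ]
}}

```text
time: 25.75
tool_pos: [0.6202, 0.0418, 0.2496]
eef_rot: [-0.706, 0.706, -0.039, 0.046]
contact_force: [2.8, 1.4, 2.9]
width: 0.22
```

Call:
{"method": "step_arm", "body": {
  "plan": [
    [[0,0,0],[-0.0077,0.0033,0],1],
    [[0,0,0],[-0.0077,0.0034,0],1],
    [[0,0,0],[-0.0071,0.0044,0],1],
    [[0,0,0],[-0.0071,0.0045,0],1],
    [[0,0,0],[0,0,0],1]
  ]
}}

```text
time: 26.17
tool_pos: [0.5889, 0.0455, 0.2327]
eef_rot: [-0.706, 0.706, -0.04, 0.044]
contact_force: [-2.3, 1.2, 4.1]
width: 0.22
```

Still gripped, so I'll carry on round the arc.

Call:
{"method": "step_arm", "body": {
  "plan": [
    [[0,0,0],[-0.0064,0.0054,0],1],
    [[0,0,0],[-0.0064,0.0055,0],1],
    [[0,0,0],[-0.0056,0.0063,0],1],
    [[0,0,0],[-0.0055,0.0063,0],1],
    [[0,0,0],[0,0,0],1]
  ]
}}

```text
time: 26.58
tool_pos: [0.5662, 0.0481, 0.2082]
eef_rot: [-0.706, 0.706, -0.04, 0.044]
contact_force: [3.0, 1.1, -2.5]
width: 0.221
```

Call:
{"method": "step_arm", "body": {
  "plan": [
    [[0,0,0],[-0.0046,0.007,0],1],
    [[0,0,0],[-0.0045,0.0071,0],1],
    [[0,0,0],[-0.0035,0.0076,0],1],
    [[0,0,0],[-0.0034,0.0077,0],1],
    [[0,0,0],[0,0,0],1]
  ]
}}

```text
time: 27.0
tool_pos: [0.5499, 0.05, 0.1776]
eef_rot: [-0.706, 0.706, -0.041, 0.044]
contact_force: [4.3, 1.0, -0.1]
width: 0.223
```

Call:
{"method": "step_arm", "body": {
  "plan": [
    [[0,0,0],[-0.0023,0.008,0],1],
    [[0,0,0],[-0.0023,0.0081,0],1],
    [[0,0,0],[-0.0011,0.0083,0],1],
    [[0,0,0],[-0.0011,0.0083,0],1],
    [[0,0,0],[0,0,0],1]
  ]
}}

```text
time: 27.42
tool_pos: [0.5435, 0.0507, 0.1447]
eef_rot: [-0.706, 0.706, -0.041, 0.044]
contact_force: [3.3, 0.7, -0.4]
width: 0.222
```

```bash
python3 - <<'E'
from data import *
s=arm.state(); print(s["tool_pos"],s["contact_force"],s["width"])
d=s["tool_pos"]+[0,0,.008]-np.array([.656,.037,.1485]);x=d[0]*.993-d[1]*.118;print("h",np.arctan2(d[2],-x)+np.radians(30),np.hypot(x,d[2]))
p=optics.get_image("wrist");print(mark_of(p,"lever_ball")[:1])
E
```

```text
[0.5435 0.0507 0.1447] [ 3.347   0.7149 -0.443 ] 0.22173545309821185
h 0.5610552685257403 0.1133859772103228
[{'location': [281.1, 310.9], 'conf': 0.61}]
```

Call:
{"method": "step_arm", "body": {
  "plan": [
    [[0,0,0],[0.0004,0.0088,0],1],
    [[0,0,0],[0.001,0.0088,0],1],
    [[0,0,0],[0.0017,0.0088,0],1],
    [[0,0,0],[0.0022,0.0088,0],1],
    [[0,0,0],[0,0,0],1]
  ]
}}

```text
time: 27.93
tool_pos: [0.5519, 0.0498, 0.1104]
eef_rot: [-0.706, 0.706, -0.038, 0.046]
contact_force: [8.4, 1.6, 2.6]
width: 0.221
```

Call:
{"method": "step_arm", "body": {
  "plan": [
    [[0,0,0],[0.0028,0.0086,0],1],
    [[0,0,0],[0.0033,0.009,0],1],
    [[0,0,0],[0.0038,0.009,0],1],
    [[0,0,0],[0,0,0],1],
    [[0,0,0],[0,0,0],1]
  ]
}}

```text
time: 28.35
tool_pos: [0.5617, 0.0486, 0.0847]
eef_rot: [-0.706, 0.706, -0.039, 0.046]
contact_force: [6.2, 2.0, 3.8]
width: 0.222
```

Call:
{"method": "step_arm", "body": {
  "plan": [
    [[0,0,0],[0.0012,0.002,0],1],
    [[0,0,0],[0.001,0.002,0],1],
    [[0,0,0],[0,0,0],1]
  ]
}}

```text
time: 28.6
tool_pos: [0.5637, 0.0484, 0.081]
eef_rot: [-0.706, 0.706, -0.039, 0.046]
contact_force: [6.9, 1.3, 4.6]
width: 0.22
```

Call:
{"method": "step_arm", "body": {
  "plan": [
    [[0,0,0],[0.001,0.0025,0],1],
    [[0,0,0],[0.001,0.0025,0],1],
    [[0,0,0],[0,0,0],1]
  ]
}}

```text
time: 28.85
tool_pos: [0.5647, 0.0483, 0.0787]
eef_rot: [-0.706, 0.706, -0.039, 0.045]
contact_force: [-4.1, 0.9, 27.5]
width: 0.22
```

```bash
python3 - <<'E'
from data import *
s=arm.state(); print(s["tool_pos"],s["contact_force"],s["width"])
r=[]
for n in("wrist","scene","top"):
    p=optics.get_image(n); m=mark_of(p,"lever_ball")[:1]; print(n,[(a["location"],a["conf"]) for a in m]); r+=[ray(p,a["location"],s) for a in m]
if len(r)>1: print(tri(r))
E
```

```text
[0.5647 0.0483 0.0787] [-4.095   0.8914 27.5264] 0.22001518033568107
wrist [([280.8, 292.7], 0.63)]
scene [([281.2, 210.4], 0.68)]
top []
(array([0.5571, 0.0491, 0.0936]), [np.float64(0.8), np.float64(0.8)])
```

The lever is at its lower stop (27 N), and the ball is at its starting pixel in the scene view. I'll release and withdraw.

Call:
{"method": "step_arm", "body": {
  "plan": [
    [[0,0,0],[0,-0.001,0],-1],
    [[0,0,0],[0,0,0],-1],
    [[0,0,0],[0,0,0],-1],
    [[0,0,0],[0,0,0],-1],
    [[0,0,0],[0,0,0],-1]
  ]
}}

```text
time: 29.57
tool_pos: [0.5628, 0.0483, 0.0759]
eef_rot: [-0.706, 0.706, -0.041, 0.043]
contact_force: [1.1, 0.3, 0.5]
width: 0.912
```

Call:
{"method": "step_arm", "body": {
  "plan": [
    [[0,0,0],[0,-0.025,0],-1],
    [[0,0,0],[0,-0.04,0],-1],
    [[0,0,0],[-0.02,-0.036,0],-1],
    [[0,0,0],[-0.035,-0.02,0],-1],
    [[0,0,0],[-0.035,-0.02,0],-1]
  ]
}}

```text
time: 29.98
tool_pos: [0.4728, 0.0591, 0.2183]
eef_rot: [-0.706, 0.706, -0.04, 0.045]
contact_force: [-0.5, 0.0, 0.1]
width: 0.997
```

Call:
{"method": "step_arm", "body": {
  "plan": [
    [[0,0,0],[0,-0.025,0.025],-1],
    [[0,0,0],[0,-0.025,0.025],-1],
    [[0,0,0],[0,0,0],-1],
    [[0,0,0],[0,0,0],-1],
    [[0,0,0],[0,0,0],-1]
  ]
}}

```text
time: 30.4
tool_pos: [0.4786, 0.1086, 0.2663]
eef_rot: [-0.705, 0.706, -0.041, 0.043]
contact_force: [0.3, 0.1, -0.6]
width: 1.003
```

```bash
python3 - <<'E'
from data import *
v=np.array([.656,.037,.1485,np.radians(-6.8)]);H=fx(v)
s=arm.state();p=optics.get_image("wrist");save(p,"w13");ps=optics.get_image("scene");pt=optics.get_image("top");save(ps,"s13"); print(s["tool_pos"],s["contact_force"],s["time"])
He=np.array(p["hand_eye"]);R=rot(s).as_matrix()
for h in(0,.12,.3):
    X=v[:3]+H.apply([-.115*np.cos(h),0,.115*np.sin(h)]); c=He[:3,:3].T@(R.T@(X-s["tool_pos"])-He[:3,3]); print("ball pred",h,c[:2]/c[2]*p["fx"]+[p["cx"],p["cy"]])
for k in("lever_ball","ring_centre","hex_nut_c","dial_c"):
    r=[(n,q,a) for n,q in(("w",p),("s",ps),("t",pt)) for a in mark_of(q,k)[:1]]
    print(k,[(n,np.round(a["location"],1),round(a["conf"],2)) for n,q,a in r]); 
    if len(r)>1: print(tri([ray(q,a["location"],s) for n,q,a in r]))
an={}
for k in("pointer_tip","index_mark"):
    m=mark_of(p,k)[:1]
    if m: 
        o,d=ray(p,m[0]["location"],s); o=H.inv().apply(o-v[:3]);d=H.inv().apply(d); X=o+d*(-.007-o[2])/d[2]; X[1]-=.0975; print(k,m[0]["conf"],1e3*X,np.degrees(np.arctan2(X[1],X[0])))
E
```

```text
[0.4786 0.1086 0.2663] [ 0.335   0.1291 -0.6182] 30.4
ball pred 0 [229.6465 264.7729]
ball pred 0.12 [227.6154 265.4103]
ball pred 0.3 [224.2042 269.9231]
lever_ball [('w', array([230.1, 262.8]), 0.93), ('s', array([284.6, 211.7]), 0.68), ('t', array([277.1, 211.4]), 0.59)]
(array([0.5579, 0.0453, 0.0876]), [np.float64(3.5), np.float64(6.5), np.float64(4.0)])
ring_centre [('s', array([186.2, 206.5]), 0.66), ('t', array([171.6, 238.8]), 0.77)]
(array([0.4785, 0.3399, 0.0318]), [np.float64(4.6), np.float64(4.6)])
hex_nut_c [('s', array([171.9, 181. ]), 0.51), ('t', array([139.3, 212.7]), 0.55)]
(array([0.5432, 0.439 , 0.042 ]), [np.float64(4.7), np.float64(4.7)])
dial_c [('s', array([217.3, 243.3]), 0.9), ('t', array([230.7, 263.7]), 0.78)]
(array([0.4116, 0.1712, 0.032 ]), [np.float64(3.7), np.float64(3.7)])
pointer_tip 0.93 [-27.1805  14.5634  -7.    ] 151.81743074574075
index_mark 0.61 [-27.2723  14.5664  -7.    ] 151.8928219200299
```

Networks agree. One numeric check of the lever against the starting image, using template matching, before I hand in.

```bash
python3 - <<'E'
from data import *
for n,c in(("scene",(281,210)),("top",(277,210))):
    p=optics.get_image(n);save(p,n+"14");a=cv2.imread(f"pics/{n}0.png");b=cv2.imread(f"pics/{n}14.png")
    t=a[c[1]-7:c[1]+8,c[0]-7:c[0]+8]; w=b[c[1]-22:c[1]+23,c[0]-22:c[0]+23]
    r=cv2.matchTemplate(w,t,cv2.TM_CCOEFF_NORMED);_,m,_,l=cv2.minMaxLoc(r);print(n,m,np.array(l)-15)
    v=[.656,.037,.1485,np.radians(-6.8)];R=np.array(p["R"]);tt=np.array(p["t"])
    for h in(0,.12):
        X=R@(np.array(v[:3])+fx(v).apply([-.115*np.cos(h),0,.115*np.sin(h)]))+tt; print(h,X[:2]/X[2]*p["fx"]+[p["cx"],p["cy"]])
E
```

```text
scene 0.957657516002655 [0 0]
0 [281.121  211.3365]
0.12 [279.7059 209.4904]
top 0.743755042552948 [0 0]
0 [276.3025 210.1472]
0.12 [275.9476 211.9057]
```

```bash
python3 -c "
from station import arm
print(arm.close_job()); s=arm.state(); print(s['time'],s['contact_force'])"
```

```text
the job is handed in; nothing more can be done
None
the job is handed in; nothing more can be done
```

The job is done and handed in at about 31 s of the 72 s allowed. The interface reports no verdict.

**What I did**
- **Lever open:** I lifted the lever by its ball. The grip slipped at about 1.45 rad, so I pushed it the rest of the way with closed fingers until it met its stop at 17 N.
- **Ring:** I lifted it square off the peg and laid it flat on the board at about (0.48, 0.34), clear of the hex nut. I released it only after contact with the board. The grip was about 8 mm shallower than planned because a wrist joint was near its limit, but the ring held.
- **Nut:** I turned it about 60° clockwise.
- **Lever shut:** I brought it back by the ball until it met its stop at 27 N, then released it and moved clear.

**Last checks**
- **Lever:** template matching against the start image shows no shift of the ball (score 0.96 in the scene view, a weaker 0.74 in the top view). At 0.12 rad it would have moved about 2 px.
- **Nut:** the pointer and index mark both measured at about 151.9°. An earlier network reading put them about 7° apart, within the 8.6° tolerance, but the picture showed them in line.
- **Ring:** it still measured at (0.479, 0.340), on the board.
- **Bystanders:** the dial came out within about 8 mm of its first position and the hex nut about 13 mm. I take the hex nut figure as network noise, since nothing touched it. I did not re-measure the plug or the magnet, but no move went near them.

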